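# Stack a dielectric sandwich, then hold the LCR tweezers at their marked gap

### The job

Make up the capacitance sandwich: lay the amber insulating sheet squarely on the brass plate of the test stand, then stack the loose brass plate, black handle up, squarely on the sheet and let go of it. Then, for the meter's open correction, lift the yellow and black LCR tweezers out of their cradle to at least 8 cm above the bench and squeeze them until the red pointer stands on the black line of the gap scale, tips 12 mm apart as on the sandwich; finish while still holding them in the air by the fingers, steady at that gap and touching nothing else. Leave the other things on the bench where they are.

Things in the scene. Friction and masses are not known exactly. Their poses are not given: they have to be found in the camera images.
- stand: Fixed test stand: aluminium base 110 x 80 x 8 mm, white insulating post on it (30 x 22 mm), and on the post a flat brass plate (lower electrode) 50 (x) x 32 (y) x 4 mm, its top 34 mm above the bench, overhanging the post. Two terminals at the base's +x corners reach 18 mm high. Origin on the bench under the plate's centre; z up.
- stand_top (a point): Centre of the top face of the stand's brass plate, 34 mm above the bench; axes as the stand's.
- rest: Fixed black specimen rest, origin on the bench under its centre: foot 74 x 50 x 4 mm, block 50 (x) x 28 (y) mm with its flat top 20 mm above the bench. The amber sheet starts lying on it and overhangs it by 9 mm on both long sides.
- sheet: Loose rigid amber laminate sheet, 64 (x) x 46 (y) x 4 mm, 25 g, origin at the centre of its underside. Starts flat on the black rest, underside 20 mm above the bench. Can be gripped across its 46 mm width.
- plate: Loose brass plate (upper electrode), 50 (x) x 32 (y) x 4 mm, 70 g, origin at the centre of its underside. On top at its centre stands a black handle 26 (x) x 14 (y) x 26 mm, from 4 to 30 mm above the underside: grip it across its 14 mm. Starts flat on the bench, handle up.
- cradle: Fixed grey cradle; origin on the bench under the tweezers' origin, same axes. It carries the tweezers 20 mm above the bench: heel block at x = -65 to -25 mm with low cheeks (27 mm high, 36 mm over all), cross bar under the arms at x = 47 to 57 mm, 50 mm wide. Between them only a spine 20 mm wide, 6 mm high: fingers can reach down on either side of the arms.
- tweezers: Loose LCR test tweezers, yellow heel and black arms, 145 mm long, 75 g, on their side in the cradle so that the arms open level. Origin at the underside (20 mm above the bench at the start), z up, tips to +x, left arm at +y. Heel with display at x = -67 to -23 mm, 26 mm wide, 16 mm high. Centre of mass near x = 2 mm. Arms 1 to 13 mm high, sprung open, on pivots at x = -45, y = +-7 mm.
- tip_l (a point): Inner face of the left arm's brass tip, at its end, 7 mm above the tweezers' underside. Its distance to tip_r is the tip gap: about 28 mm at rest, to be 12 mm.
- tip_r (a point): Inner face of the right arm's brass tip, at its very end.
- pad_l (a point): Middle of the outer face of the left arm's ribbed finger pad (pads at x = 0 to 40 mm, 12 mm high, this point at x = 20), 7 mm above the underside. Over both pads here: about 45 mm at rest, 36 mm (and parallel) at the marked gap; the tip gap changes 1.9 mm per mm of squeeze. Each spring pushes out with about 4 N here at rest, 8 N at the mark.
- pad_r (a point): Middle of the outer face of the right arm's ribbed finger pad.
- gap_mark (a point): The mark: black line on a green band of the white scale strip, which is fixed to the right arm and crosses over the left arm, about 15 mm above the tweezers' underside. When the left arm's red pointer stands on the line, the tips are 12 mm apart.
- petri: Bystander: round glass dish with clear lid, 62 mm across, 16 mm high; origin under its centre.
- weight: Bystander: brass 100 g weight with a knob, 22 mm across, 35 mm high; origin under its centre.
- wash_bottle: Bystander: white wash bottle with red cap, 64 mm across, 153 mm high without the spout; origin under its centre.
- screwdriver: Bystander: screwdriver 160 mm long lying on the bench, along its x.
- vial: Bystander: small amber glass jar with blue cap, 26 mm across, 45 mm high; origin under its centre.
- fine_tweezers: Bystander: plain fine steel tweezers, 122 mm long along x, lying on the bench, 9 mm high. Not used.
- tray: Bystander: blue divided sample tray 100 x 70 x 22 mm; origin under its centre.
There are look-alikes about, which are no part of the job. There is more than one size of the sheet; the one meant has the size given above.

How it is judged:
On the way, in this order (a step that is already met when the one before it is completed fails the run):
1. the amber sheet lies flat and square on the stand's brass plate, let go (horizontal distance between sheet and stand_top below 0.006 m and z of sheet in the frame of stand_top between -0.0015 and 0.0015 m and angle between the x axis of sheet and the x axis of stand, either way round below 0.13 rad and angle between sheet's own z axis and vertical below 0.06 rad and linear speed of sheet below 0.03 m/s and contact force between the fingers and sheet below 0.1 N), for 0.2 s.
2. the loose brass plate lies flat and square on the sheet, let go (horizontal distance between sheet and stand_top below 0.006 m and z of sheet in the frame of stand_top between -0.0015 and 0.0015 m and angle between the x axis of sheet and the x axis of stand, either way round below 0.13 rad and angle between each of sheet, plate's own z axis and vertical below 0.06 rad and horizontal distance between plate and sheet below 0.006 m and z of plate in the frame of sheet between 0.0025 and 0.0055 m and angle between the x axis of plate and the x axis of sheet, either way round below 0.13 rad and linear speed of plate below 0.03 m/s and contact force between the fingers and plate below 0.1 N), for 0.2 s.
3. the tweezers are held in the air at the marked gap for a second (distance between tip_l and tip_r between 0.01 and 0.014 m and height (world z) of each of tweezers, tip_l, tip_r above 0.075 m and contact force between the fingers and tweezers above 1 N and linear speed of tweezers below 0.03 m/s and angular speed of tweezers below 0.3 rad/s and contact force between tweezers and stand below 0.05 N and contact force between tweezers and plate below 0.05 N and contact force between tweezers and cradle below 0.05 N and contact force between tweezers and wash_bottle below 0.05 N), for 1 s.
At the end, for the whole second after the job is handed in: Sheet flat on the stand, plate flat on the sheet, each centred within 6 mm, square within 7 degrees, untouched. Tweezers held still by the fingers alone, underside and tips over 75 mm above the bench, tips 12 mm apart within 2 mm, touching nothing else. Bystanders within 20 mm of their places (all of step 2 and all of step 3 and contact force between the fingers and sheet below 0.1 N and linear speed of sheet below 0.03 m/s); the arm keeps its last pose, push and grip.
It fails at once if a bystander is moved more than 20 mm (distance of any of petri, weight, wash_bottle, screwdriver, vial, fine_tweezers, tray from where it was at the start of the episode above 0.02 m).
It also fails if it takes over 72 s, if anything falls off the work surface, if the arm or the gripper's body presses on something with over 40 N, if the wrist force passes 120 N, or if a joint passes its speed limit or range.

### The arm

A 7-joint arm with a two-finger parallel gripper is mounted at the origin on the work surface. World frame = base frame: x ahead of the robot, y to its left, z up, the work surface at z = 0. Lengths are in m, angles in rad, forces in N, time in s.
With the tool pointing down it reaches from about 0.425 to 0.875 m from the base axis. Payload 4.7 kg.
Tool frame: the origin (TCP) lies at the very end of the fingers, on their centre line; the grasp point (between the pads) lies behind it (ctrl.tcp_to_grasp is the y of the grasp point in the tool frame, in m); y points along the fingers, x is the direction in which the jaws open and shut, and the axes are right-handed (so a half turn about y gives the same grasp; the last joint's range is limited). The gripper opens to 87 mm and grips with 3 to 60 N. Pads are 19 mm wide; open, the fingers measure 117 mm over their backs; the gripper's body (75 mm by 190 mm) begins 51 mm behind the grasp point.
Start: joints at [0.014, 0.321, -0.07, 1.45, 0.023, 1.371, -0.057], TCP at [0.65, -0, 0.202] pointing down, gripper open.
Joint ranges: [-2.86, 2.86], [-0.3, 2.09], [-1.38, 1.24], [0.06, 2.45], [-1.56, 4.7], [0.09, 2.05], [-2.69, 2.69]. Speed limits (rad/s): [2.57, 2.57, 3.14, 3.14, 3.14, 3.14, 3.14].

### API

Orientations are given as a rotation vector (axis times angle).
In Python, from bench import ctrl, get_image, workorder gives the robot as it stands.
- The arm moves only by the tool drive_tool, never from a script. Its argument "increments" is text: rows parted by semicolons, each of 5 numbers parted by spaces: the shift along the tool's x, y, z in mm, then the turn about the tool's y in degrees, then the closure in counts, from 0 (fully open) to 255 (shut). In form: tx ty tz yaw fingers; .... A call has 1 to 20 rows; each row shifts and turns the commanded pose from where the row before left it, along the tool's axes as they then stand; what a row does not reach is not made up. A row lasts 1/8 s, in which the tool goes at most 62.5 mm and 10.7 degrees, less where a joint would pass 70% of its speed; a pose out of reach is approached as far as the arm can. A call is refused whole if a number of a shift passes 62.5 or a number of a turn 10.7, either way. A call with a gripper value outside its range is refused whole. The fingers move at their own pace and stop on an object; "squeeze" is the grip in N (left out, the last holds). Time passes only in rows, so rows that do not move let the fingers close. It gives the time, the measured TCP pose, the force and the opening at its end, in the units of the state.
- ctrl.get_state(): the state, without advancing time (a new reading comes with each control period).
- get_image(name): name is "scene" or "side" or "wrist"; returns a dict with "img" (384x512x3 uint8, red, green, blue), "mtx" (3x3 intrinsics, pixels), "k1" (the pictures are not rectified: a ray, as slopes to the right and down, at radius r is drawn at 1 + k1 r^2 times it, then the intrinsics apply), "camera_from_world" (4x4, takes a point from world to camera coordinates). Camera axes: x right, y up, looking along -z (the intrinsics and any distortion apply to the point x, -y, -z); pixel columns grow to the right and rows downward; lengths in m; the calibration is good to about 2 mm. A picture is of the moment at which its call begins. There is no depth.
- workorder.close_job(): hands the job in, once; it reports no verdict.
The state is a dict: "time": time; "joint_positions": joint angles; "qd": joint speeds; "joint_torque": joint torques, N m; "position": TCP position; "tool_rot": TCP orientation; "ft_force": force on the tool from outside, world axes, zero at the start; "torque": the same for the moment, N m; "grip_width": opening from 0.0 (shut) to 1.0 (fully open).
Only numpy, scipy, OpenCV 4.12 (cv2) and the standard library are available. Lean on these libraries where they do the work, as an engineer would, in place of code of your own. Each camera call takes 0.05 s, during which the arm holds its last target.

## Working session

There is one attempt and no reset: what is moved stays moved. The work goes in short steps, Python scripts to look and compute and a tool call to move; the robot and the scene stay as the last step left them, time stands still between calls to the robot, and variables do not carry over. Pictures are saved under pics/ and viewed, and the job is handed in when it is done.

Besides the shell and the picture viewer there is one more tool, called after "Call:" by a JSON object that holds its "name" and its "arguments", one argument or row to a line. drive_tool: Moves the arm, as the interface text tells. Its arguments: {"type":"object","properties":{"increments":{"type":"string"},"squeeze":{"type":"number"}},"required":["increments"]}

```bash
mkdir -p pics; ls; cat > h.py <<'E'
import numpy as np, cv2
from scipy.spatial.transform import Rotation as R
from bench import ctrl, get_image, workorder
def snap(name,fn):
    d=get_image(name); cv2.imwrite('pics/'+fn+'.png',cv2.cvtColor(d['img'],cv2.COLOR_RGB2BGR)); np.savez('pics/'+fn+'.npz',**{k:d[k] for k in d}); return d
def load(fn): return dict(np.load('pics/'+fn+'.npz'))
def proj(d,P):
    P=np.atleast_2d(P); M=d['camera_from_world']; c=P@M[:3,:3].T+M[:3,3]
    s=np.c_[c[:,0]/-c[:,2], -c[:,1]/-c[:,2]]; r2=(s**2).sum(1,keepdims=True)
    s=s*(1+float(d['k1'])*r2); K=d['mtx']; return np.c_[K[0,0]*s[:,0]+K[0,1]*s[:,1]+K[0,2],K[1,1]*s[:,1]+K[1,2]]
def ray(d,uv):
    K=d['mtx']; k=float(d['k1']); s=np.array([(uv[0]-K[0,2])/K[0,0],(uv[1]-K[1,2])/K[1,1]]); u=s.copy()
    for _ in range(50): u=s/(1+k*(u@u))
    M=d['camera_from_world']; Rm=M[:3,:3]; o=-Rm.T@M[:3,3]; return o, Rm.T@np.array([u[0],-u[1],-1.])
def atz(d,uv,z):
    o,v=ray(d,np.array(uv,float)); return o+v*(z-o[2])/v[2]
def crop(fn,x0,y0,x1,y1,s,out):
    im=cv2.imread('pics/'+fn+'.png')[y0:y1,x0:x1]; cv2.imwrite('pics/'+out+'.png',cv2.resize(im,None,fx=s,fy=s,interpolation=cv2.INTER_CUBIC))
def tool(pos=None,rv=None):
    s=ctrl.get_state(); return np.array(s['position']),R.from_rotvec(s['tool_rot']).as_matrix()
E
python3 - <<'E'
from h import *
for n in('scene','side','wrist'): snap(n,n+'0')
s=ctrl.get_state(); print(s); p,r=tool(); print(r.round(3)); print(ctrl.tcp_to_grasp)
for n in('scene','side','wrist'):
  d=load(n+'0'); print(ray(d,(256,192)),d['k1'])
E
```

```text
pics
{'time': 0.15, 'joint_positions': array([ 0.01410676,  0.32162273, -0.07008748,  1.45137967,  0.02262154,
        1.37081669, -0.05689152]), 'qd': array([-0.00027737, -0.00181115,  0.00140146, -0.00220905, -0.00055589,
        0.00100516,  0.00090886]), 'joint_torque': array([ 2.16972071e-04, -4.91794288e+01, -4.04079035e-01, -3.12878716e+01,
       -6.39387709e-02,  4.04033612e-02,  9.90178205e-05]), 'position': array([ 6.49553769e-01, -5.92601533e-05,  2.01339884e-01]), 'tool_rot': array([-1.57090325e+00,  1.10233024e-03,  1.15360720e-03]), 'ft_force': array([-0.32753738,  0.95089988, -0.38972746]), 'torque': array([ 0.01994263, -0.00312124,  0.04889975]), 'grip_width': 1.0002100770111007}
[[ 1.    -0.001 -0.   ]
 [ 0.    -0.     1.   ]
 [-0.001 -1.    -0.   ]]
-0.0187
(array([0.96431191, 0.56616239, 0.7922747 ]), array([-0.39014938, -0.57160456, -0.72203174])) -0.062004494223069806
(array([ 1.09492217, -0.77285924,  0.71362916]), array([-0.45598965,  0.66816321, -0.58866302])) -0.012451998175104985
(array([0.64932921, 0.07656301, 0.38551753]), array([ 6.72297534e-04, -2.81692942e-01, -9.59519057e-01])) -0.021713216146991454
```

```bash
sleep 1; ls pics
```

```text
scene0.npz
scene0.png
side0.npz
side0.png
wrist0.npz
wrist0.png
```

View pics/scene0.png

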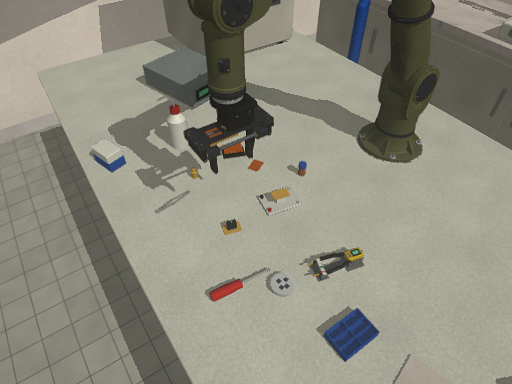

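View pics/side0.png

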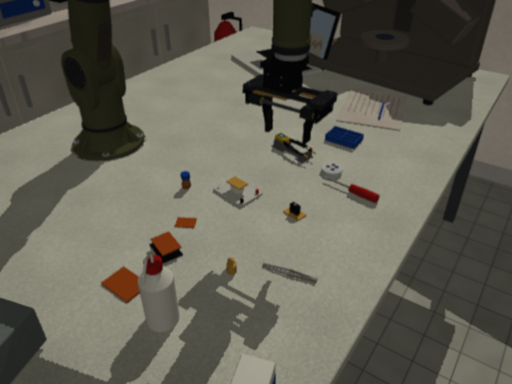

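View pics/wrist0.png

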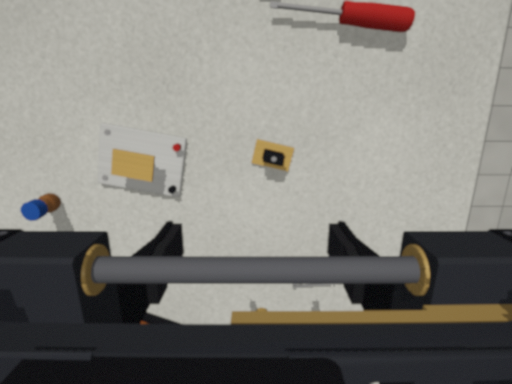

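Candidates, as side-image pixels: amber-orange sheets at (186,222), small and on the bench; (166,246), on the black rest; and (122,284), large and on the bench. The sheet on the rest matches the description. The brass plate with black handle is at (294,211), against the weight at (231,266). The LCR tweezers with yellow heel are at (292,147), against the fine steel tweezers at (289,272). I'll check these in crops.

```bash
python3 - <<'E'
from h import *
crop('side0',90,200,210,320,6,'c1'); crop('scene0',200,130,320,250,6,'c2'); crop('scene0',280,230,380,290,8,'c3')
crop('wrist0',80,110,310,230,3,'c4')
E
```

```text
(no output)
```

View pics/c1.png

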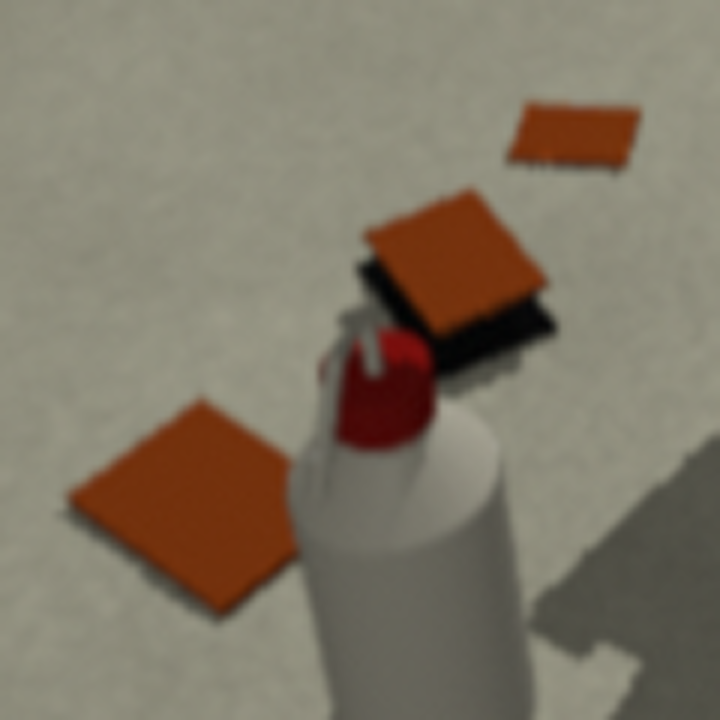

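View pics/c2.png

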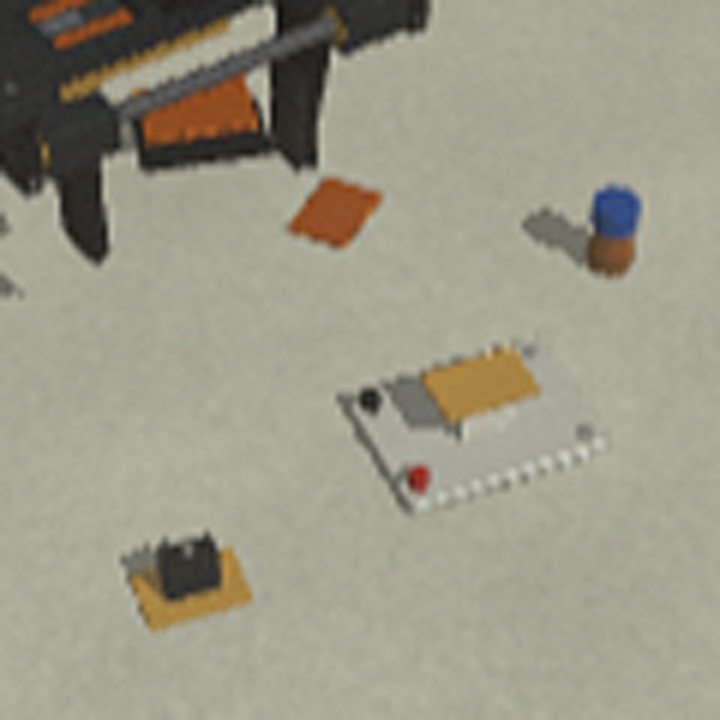

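View pics/c3.png

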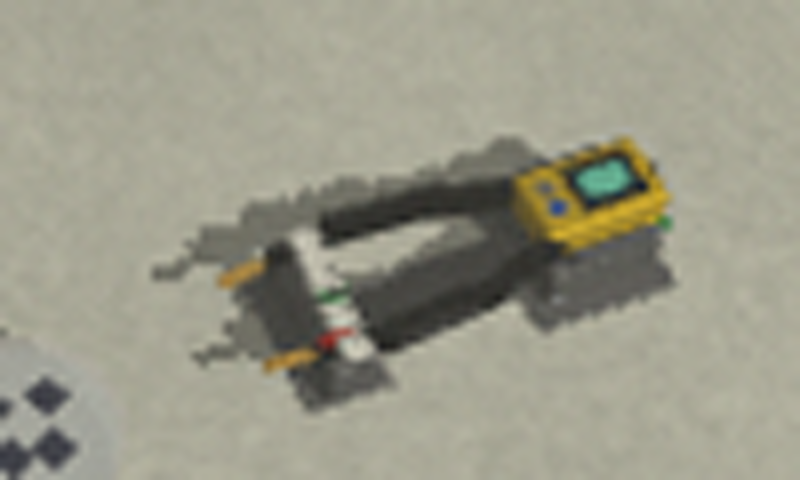

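View pics/c4.png

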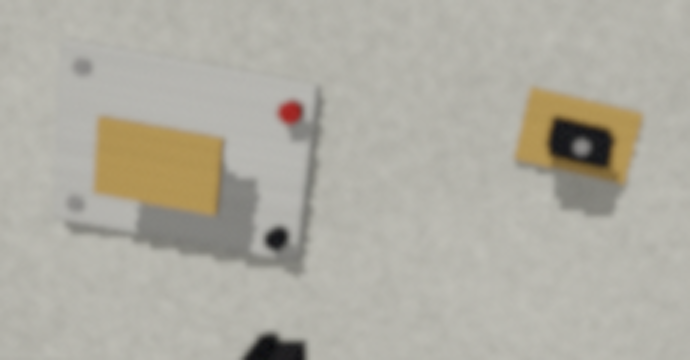

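```bash
cat >> h.py <<'E'
def cp(pts,s,x0,y0): return [((x+.5)/s-.5+x0,(y+.5)/s-.5+y0) for x,y in pts]
def rect(fn,pts,z,lab):
    d=load(fn); P=np.array([atz(d,p,z)[:2] for p in pts]); L=[np.linalg.norm(P[i]-P[(i+1)%4])*1000 for i in range(4)]
    a=[np.degrees(np.arctan2(*(P[(i+1)%4]-P[i])[::-1])) for i in range(4)]
    print(lab,'c',(P.mean(0)*1000).round(1),'L',np.round(L,1),'ang',np.round(a,1))
E
python3 - <<'E'
from h import *
rect('side0',cp([(471,190),(364,236),(440,334),(548,283)],6,90,200),.024,'sheet')
rect('wrist0',cp([(100,117),(223,138),(217,215),(95,192)],3,80,110),.034,'standW')
rect('scene0',cp([(422,374),(514,347),(540,391),(460,424)],6,200,130),.034,'standS')
rect('wrist0',cp([(533,88),(642,114),(625,185),(517,162)],3,80,110),.004,'plateW')
d=load('wrist0'); print('red term',atz(d,cp([(290,112)],3,80,110)[0],.018),'blk',atz(d,cp([(276,238)],3,80,110)[0],.018),'plate handle',atz(d,cp([(582,146)],3,80,110)[0],.03))
ds=load('side0');sc=load('scene0')
print('bottle cap', atz(ds,(153.5,261),.15), 'scene cap',atz(sc,(175,107),.153),'bottle base scene',atz(sc,(178,146),0))
print('weight',atz(ds,(231,272),0), 'vial',atz(ds,(185,187),0),'small sheet',atz(ds,(186,222),0),'big',atz(ds,(122,284),0),'petri',atz(sc,(281,285),0.01),'tray',atz(sc,(352,333),.015),'sd',atz(sc,(228,290),.01),atz(sc,(268,270),.005))
print('finetw',atz(ds,(265,265),.005),atz(ds,(316,280),.005))
print('twz heel disp', atz(sc,cp([(605,180)],8,280,230)[0],.036),'tips',[atz(sc,p,.027) for p in cp([(222,280),(268,365)],8,280,230)])
E
```

```text
sheet c [ 501.  -262.8] L [44.8 64.7 44.4 63.8] ang [-110.   -20.3   71.2  159.4]
standW c [499.5   7.5] L [49.5 32.3 50.3 31.3] ang [ -9.9 -99.8 168.9  78.7]
standS c [499.5  10.8] L [49.6 31.9 45.2 37.3] ang [167.7  75.8  -5.6 -96.7]
plateW c [671.4  14. ] L [48.3 31.9 48.6 32.8] ang [ -13.3 -101.5  167.8   77.8]
red term [0.55019779 0.02705746 0.018     ] blk [ 0.54012555 -0.02737028  0.018     ] plate handle [0.67102161 0.01487805 0.03      ]
bottle cap [ 0.62456768 -0.40210841  0.15      ] scene cap [ 0.62131012 -0.399655    0.153     ] bottle base scene [ 6.36441618e-01 -3.98534742e-01 -1.11022302e-16]
weight [ 0.66107733 -0.23375674  0.        ] vial [ 0.36888183 -0.0512044   0.        ] small sheet [ 0.46978601 -0.16166361  0.        ] big [ 4.92857511e-01 -3.89418814e-01 -1.11022302e-16] petri [0.6673555  0.23908398 0.01      ] tray [0.6117831 0.4250914 0.015    ] sd [0.78024569 0.17799084 0.01      ] [0.667095   0.18474118 0.005     ]
finetw [ 0.71266726 -0.17968363  0.005     ] [ 0.82426467 -0.15652034  0.005     ]
twz heel disp [0.46660213 0.28300479 0.036     ] tips [array([0.58596442, 0.23812941, 0.027     ]), array([0.59375497, 0.2692461 , 0.027     ])]
```

Call:
{"name": "drive_tool", "arguments": {
  "increments": "0 0 0 -10 0; 0 0 0 -10 0; 0 0 0 -10 0; 0 0 0 -10 0; 0 0 0 -10 0; 0 0 0 -10 0; 0 0 0 -10 0; -30 0 0 0 0; -40 0 0 0 0; -40 0 0 0 0; -40 0 0 0 0; -40 0 0 0 0; -40 0 0 0 0; -40 0 0 0 0; -28 0 -9 0 0; 0 0 0 0 0; 0 0 0 0 0"
}}

```text
time: 2.28
position: [0.5568, -0.2819, 0.2018]
tool_rot: [-1.353, -0.949, 0.948]
ft_force: [0.1, 0.1, -1.3]
grip_width: 0.996
```

```bash
python3 - <<'E'
from h import *
snap('wrist','w1'); p,r=tool(); print(p.round(4)); print(r.round(3)); print(ctrl.get_state()['joint_positions'].round(2))
d=load('w1'); print(proj(d,[[.501,-.263,.024]]))
E
```

```text
[ 0.5571 -0.2814  0.202 ]
[[ 0.34  -0.    -0.94 ]
 [ 0.94   0.001  0.34 ]
 [ 0.001 -1.     0.   ]]
[ 0.49  0.27 -0.07  1.52  0.02  1.36  1.63]
[[253.62913771 121.49374464]]
```

View pics/w1.png

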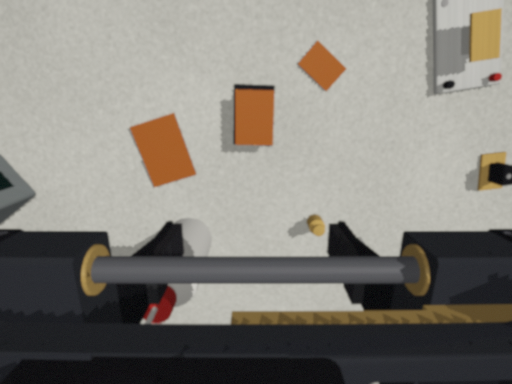

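The target sheet sits on the black rest at (254,117), nearly aligned with the tool; the wash bottle's cap is at (160,305).

```bash
python3 - <<'E'
from h import *
crop('w1',215,70,295,160,8,'c5')
E
```

```text
(no output)
```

View pics/c5.png

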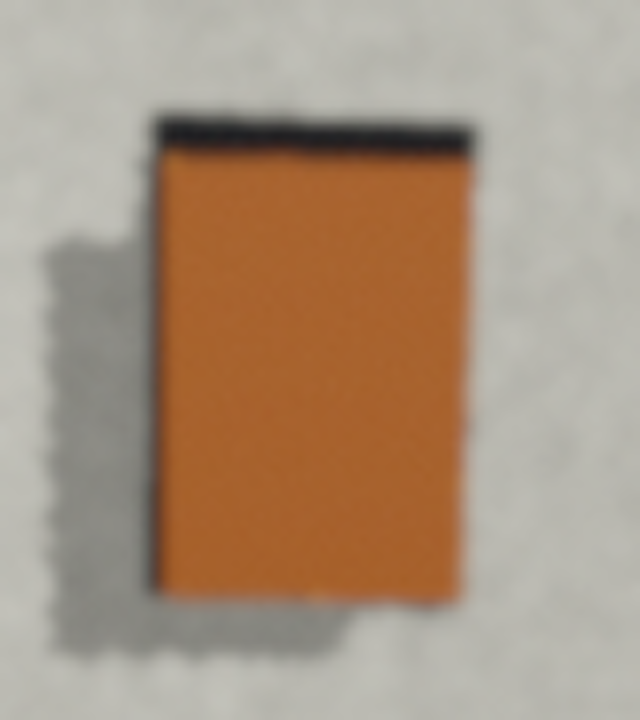

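```bash
cat >> h.py <<'E'
def plan(t,ang,offs=(0,0)):
    # to reach TCP target t with tool x at world ang deg: yaw about y, then shift in final tool axes
    p,r=tool(); a0=np.degrees(np.arctan2(r[1,0],r[0,0])); a=np.radians(ang); X=np.array([np.cos(a),np.sin(a),0]);Z=np.array([-np.sin(a),np.cos(a),0])
    dv=np.array(t)-p; yaw=-((ang-a0+180)%360-180)
    print('yaw %.1f  tx %.1f ty %.1f tz %.1f (mm, after yaw)'%(yaw,dv@X*1000,-dv[2]*1000,dv@Z*1000))
E
python3 - <<'E'
from h import *
rect('w1',cp([(161,152),(472,154),(462,602),(158,598)],8,215,70),.024,'sheet')
plan((.501,-.263,.06),70)
E
```

```text
sheet c [ 496.4 -261.2] L [45.3 65.1 46.5 64.8] ang [  69.7  -20.3 -110.7  158.6]
yaw 0.1  tx -1.9 ty 142.0 tz 59.0 (mm, after yaw)
```

Call:
{"name": "drive_tool", "arguments": {
  "increments": "0 40 0 0 0; 0 40 0 0 0; -1 30 0 0 0; 0 0 0 0 0; 0 0 0 0 0"
}}

```text
time: 2.95
position: [0.5574, -0.2835, 0.0937]
tool_rot: [-1.356, -0.951, 0.949]
ft_force: [0.3, 0.2, 0.6]
grip_width: 0.997
```

```bash
python3 - <<'E'
from h import *
snap('wrist','w2'); p,r=tool(); print(p.round(4)); crop('w2',180,40,330,240,4,'c6')
E
```

```text
[ 0.5577 -0.284   0.0942]
```

View pics/w2.png

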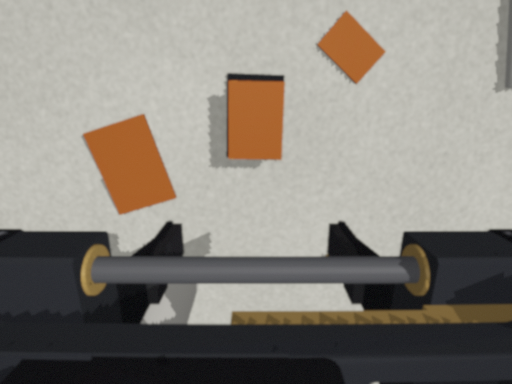

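```bash
python3 - <<'E'
from h import *
crop('w2',210,65,300,170,7,'c6')
E
```

```text
(no output)
```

View pics/c6.png

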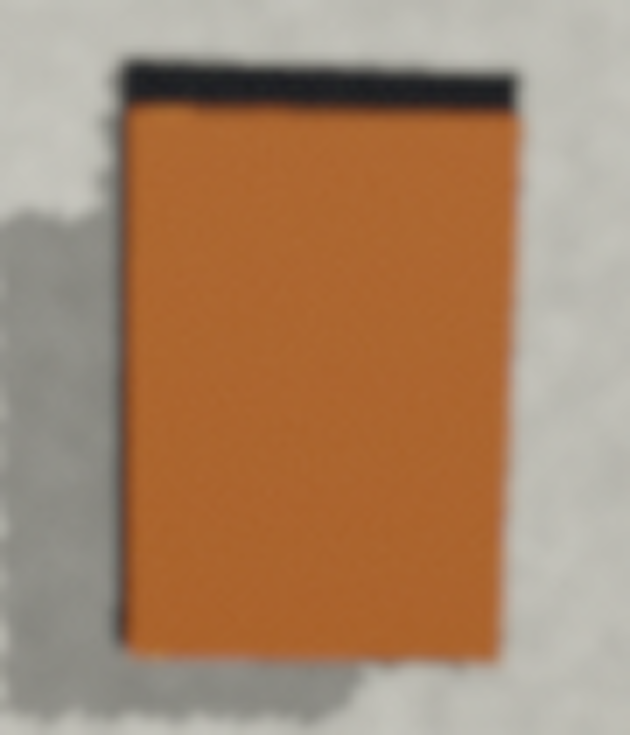

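```bash
python3 - <<'E'
from h import *
rect('w2',cp([(127,104),(517,112),(498,659),(126,655)],7,210,65),.024,'sheet')
plan((.499,-.262,.010),69.5)
E
```

```text
sheet c [ 496.5 -261.4] L [45.2 64.  46.2 64.4] ang [  69.   -20.5 -110.6  158.5]
yaw 0.6  tx 0.0 ty 84.2 tz 62.7 (mm, after yaw)
```

Call:
{"name": "drive_tool", "arguments": {
  "increments": "0 0 30 0.6 0; 0 0 33.5 0 0; 0 0 0 0 0; 0 25 0 0 0; 0 25 0 0 0; 0 20 0 0 0; 0 15 0 0 0; 0 0 0 0 0; 0 0 0 0 0",
  "squeeze": 10
}}

```text
time: 4.12
position: [0.4977, -0.2625, 0.0082]
tool_rot: [-1.36, -0.941, 0.94]
ft_force: [-0.4, -0.3, 0.1]
grip_width: 0.999
```

```bash
python3 - <<'E'
from h import *
snap('side','s3'); snap('scene','sc3'); p,r=tool(); print(p.round(4)); 
d=load('s3');print(proj(d,[p]),proj(load('sc3'),[p])); crop('s3',100,180,240,290,5,'c7');crop('sc3',150,60,290,170,5,'c8')
E
```

```text
[ 0.4976 -0.2625  0.0083]
[[165.33739493 247.35784201]] [[232.10843175 150.4523898 ]]
```

View pics/c7.png

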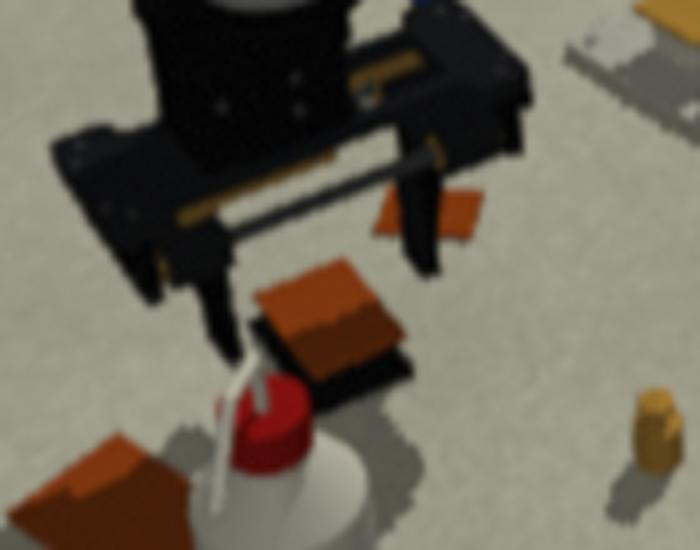

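View pics/c8.png

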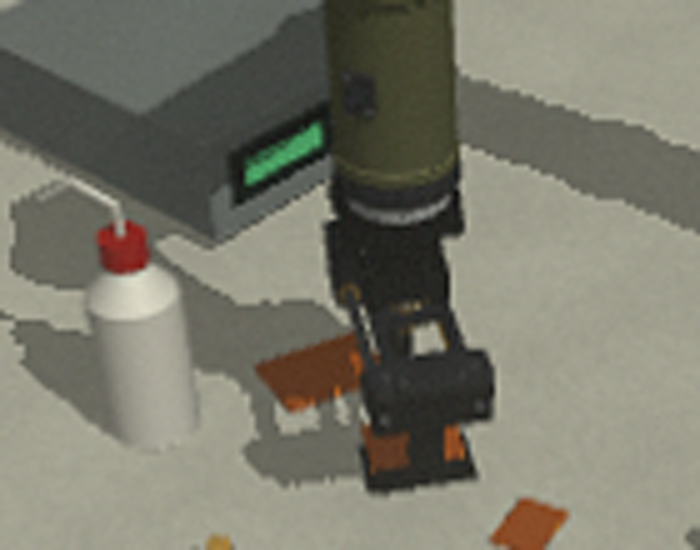

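Call:
{"name": "drive_tool", "arguments": {
  "increments": "0 0 0 0 60; 0 0 0 0 120; 0 0 0 0 160; 0 0 0 0 200; 0 0 0 0 200; 0 0 0 0 200; 0 0 0 0 200; 0 0 0 0 200",
  "squeeze": 12
}}

```text
time: 5.22
position: [0.4967, -0.2621, 0.0072]
tool_rot: [-1.358, -0.94, 0.94]
ft_force: [0.8, -0.5, -0.4]
grip_width: 0.241
```

```bash
python3 - <<'E'
from h import *
snap('side','s4');s=ctrl.get_state(); print(s['grip_width']*87,s['position'],s['ft_force'])
crop('s4',100,180,240,290,5,'c7')
E
```

```text
20.07354029822864 [ 0.49666551 -0.26202922  0.00714648] [-0.35717557  0.35906839 -1.11990834]
```

View pics/c7.png

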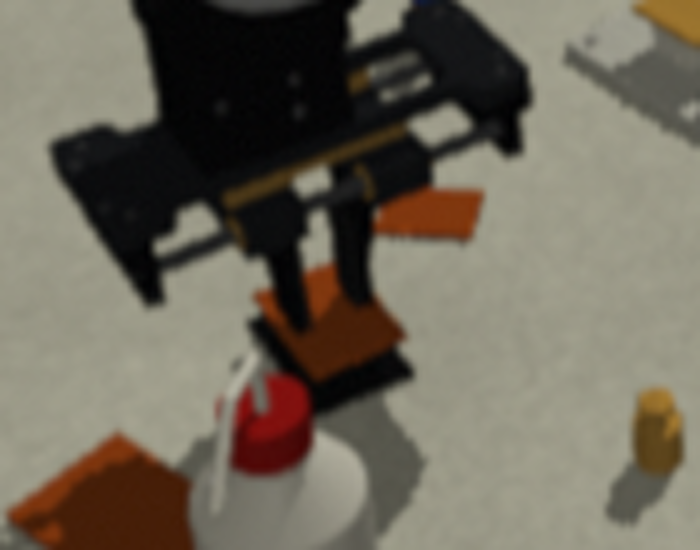

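```bash
python3 - <<'E'
from h import *
for n in ('side0','scene0'):
  d=load(n); 
  print(n,proj(d,[[.6065,0,.2013],[.693,0,.2013],[.65,0,.2013],[.6065,0,.2213],[.693,0,.2213]]))
crop('side0',240,70,340,160,7,'c9'); crop('scene0',180,90,280,180,7,'c10')
E
```

```text
side0 [[269.76686738 138.13211895]
 [302.82761482 148.78776134]
 [286.06125426 143.38299867]
 [269.87979788 130.41218715]
 [303.32277711 140.86877212]]
scene0 [[246.52043855 162.05960941]
 [216.17497188 175.56601349]
 [231.55600447 168.71581284]
 [246.3764909  155.91052905]
 [215.51247344 169.39030781]]
```

View pics/c9.png

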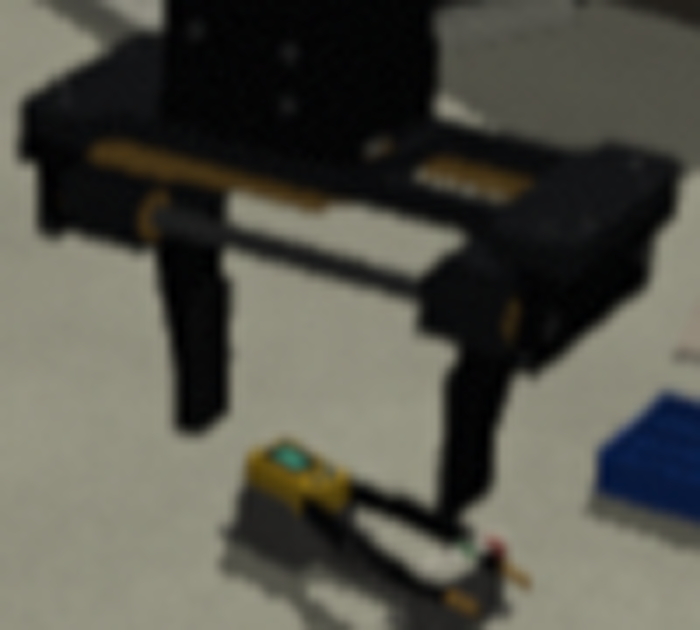

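View pics/c10.png

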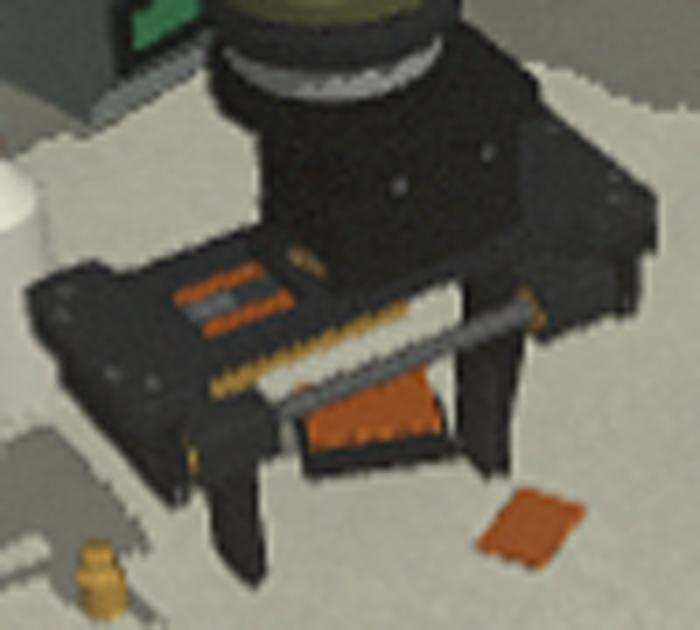

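```bash
python3 - <<'E'
from h import *
snap('wrist','w4'); snap('scene','sc4'); crop('sc4',180,90,280,180,7,'c10')
p,r=tool(); d=load('w4'); 
for h in (0,.01,.02,.03): print(h,[proj(d,[p+r[:,0]*g-r[:,1]*h+r[:,2]*.0095])[0].round(1) for g in(-.010,.010)], proj(load('s4'),[p+r[:,0]*.01-r[:,1]*h,p-r[:,0]*.01-r[:,1]*h]).round(1).tolist(),proj(load('sc4'),[p+r[:,0]*.01-r[:,1]*h,p-r[:,0]*.01-r[:,1]*h]).round(1).tolist())
E
```

```text
0 [array([239.8, 211.3]), array([269.9, 211.3])] [[169.2, 245.7], [161.2, 249.2]] [[233.0, 152.5], [231.9, 148.9]]
0.01 [array([239. , 216.8]), array([270.7, 216.8])] [[168.7, 242.4], [160.7, 245.9]] [[232.9, 150.2], [231.7, 146.6]]
0.02 [array([238.1, 222.8]), array([271.5, 222.8])] [[168.2, 239.1], [160.1, 242.6]] [[232.7, 147.9], [231.6, 144.3]]
0.03 [array([237.2, 229.6]), array([272.5, 229.6])] [[167.7, 235.7], [159.5, 239.2]] [[232.6, 145.6], [231.5, 141.9]]
```

View pics/w4.png

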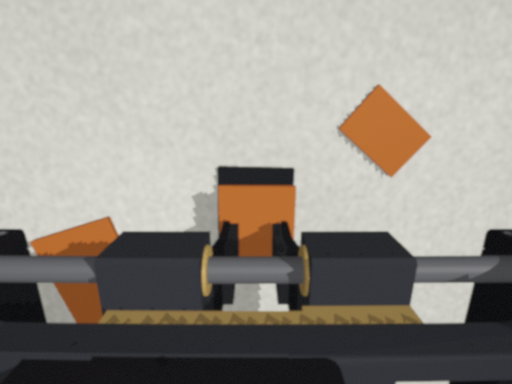

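View pics/c10.png

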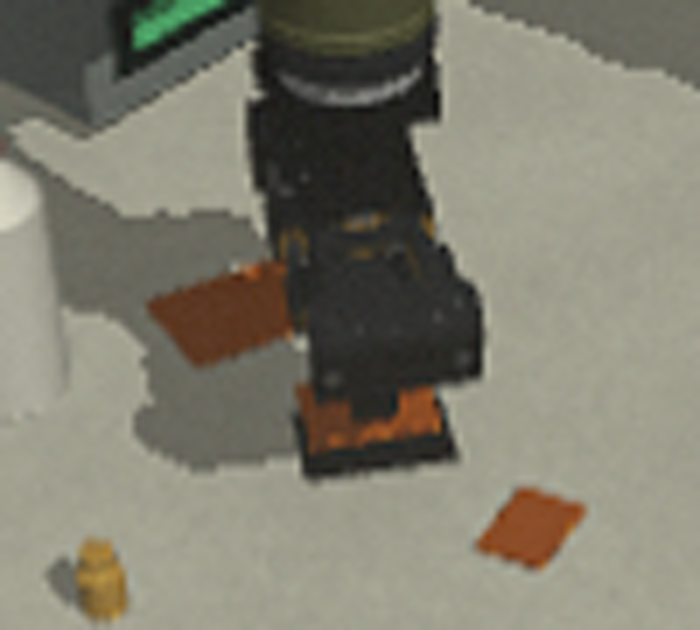

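The fingers closed above the sheet: the tips end on its top surface, near (160,245) in the side view and (228,224) in the wrist view. The real fingertips are therefore about 18–20 mm above the reported TCP. I'll find that offset by touching down gently on the supported sheet.

Call:
{"name": "drive_tool", "arguments": {
  "increments": "0 1 0 0 200; 0 1 0 0 200; 0 0 0 0 200"
}}

```text
time: 5.75
position: [0.4965, -0.262, 0.005]
tool_rot: [-1.358, -0.94, 0.94]
ft_force: [0.5, -0.1, 0.6]
grip_width: 0.214
```

Call:
{"name": "drive_tool", "arguments": {
  "increments": "0 1 0 0 200; 0 1 0 0 200; 0 0 0 0 200"
}}

```text
time: 6.12
position: [0.4968, -0.2621, 0.0041]
tool_rot: [-1.358, -0.94, 0.94]
ft_force: [-2.4, 1.5, 5.8]
grip_width: 0.213
```

Contact came at a reading of 4–5 mm with the sheet top at 24 mm, so the true tip is the reading plus about 19.5 mm. I'll lift, open and re-descend with that correction.

Call:
{"name": "drive_tool", "arguments": {
  "increments": "0 -12 0 0 200; 0 -12 0 0 100; 0 0 0 0 0; 0 0 0 0 0; 0 0 0 0 0; 0 0 0 0 0; 0 0 0 0 0; 0 0 0 0 0"
}}

```text
time: 7.12
position: [0.4967, -0.262, 0.0271]
tool_rot: [-1.358, -0.94, 0.94]
ft_force: [0.3, -0.6, 0.1]
grip_width: 0.924
```

Call:
{"name": "drive_tool", "arguments": {
  "increments": "0 12 0 0 0; 0 12 0 0 0; 0 8 0 0 0; 0 6 0 0 0; 0 0 0 0 0; 0 0 0 0 0"
}}

```text
time: 7.88
position: [0.497, -0.2622, -0.0105]
tool_rot: [-1.359, -0.941, 0.94]
ft_force: [0.3, -0.3, -0.0]
grip_width: 1.003
```

```bash
python3 - <<'E'
from h import *
snap('side','s5');s=ctrl.get_state(); print(s['grip_width']*87,s['position'],s['ft_force'])
crop('s5',100,180,240,290,5,'c11')
E
```

```text
87.03132305189325 [ 0.49707784 -0.26219822 -0.01040428] [ 0.16051372  0.64753997 -1.26125681]
```

View pics/c11.png

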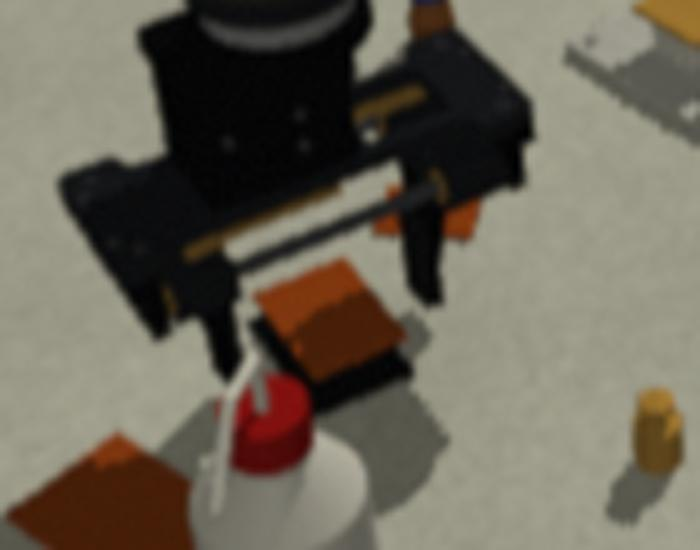

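Call:
{"name": "drive_tool", "arguments": {
  "increments": "0 0 0 0 60; 0 0 0 0 100; 0 0 0 0 140; 0 0 0 0 180; 0 0 0 0 180; 0 0 0 0 180; 0 0 0 0 180; 0 0 0 0 180",
  "squeeze": 12
}}

```text
time: 8.93
position: [0.4967, -0.262, -0.0108]
tool_rot: [-1.358, -0.94, 0.94]
ft_force: [-0.0, -1.1, 0.1]
grip_width: 0.525
```

Call:
{"name": "drive_tool", "arguments": {
  "increments": "0 -5 0 0 180; 0 -20 0 0 180; 0 -30 0 0 180; 0 -30 0 0 180; 0 -20 0 0 180; 0 0 0 0 180; 0 0 0 0 180"
}}

```text
time: 9.8
position: [0.4961, -0.2618, 0.0933]
tool_rot: [-1.357, -0.94, 0.941]
ft_force: [-0.1, -0.5, -0.6]
grip_width: 0.527
```

```bash
python3 - <<'E'
from h import *
snap('side','s6');snap('wrist','w6');s=ctrl.get_state(); print(s['grip_width']*87,s['position'],s['ft_force'])
crop('w6',200,120,310,240,6,'c12'); crop('s6',100,130,240,270,5,'c11'); p,r=tool(); np.savez('pics/t6.npz',p=p,r=r)
E
```

```text
45.604843533707566 [ 0.49579534 -0.26163454  0.09282513] [-0.01551671  0.97034784  0.3442484 ]
```

View pics/c12.png

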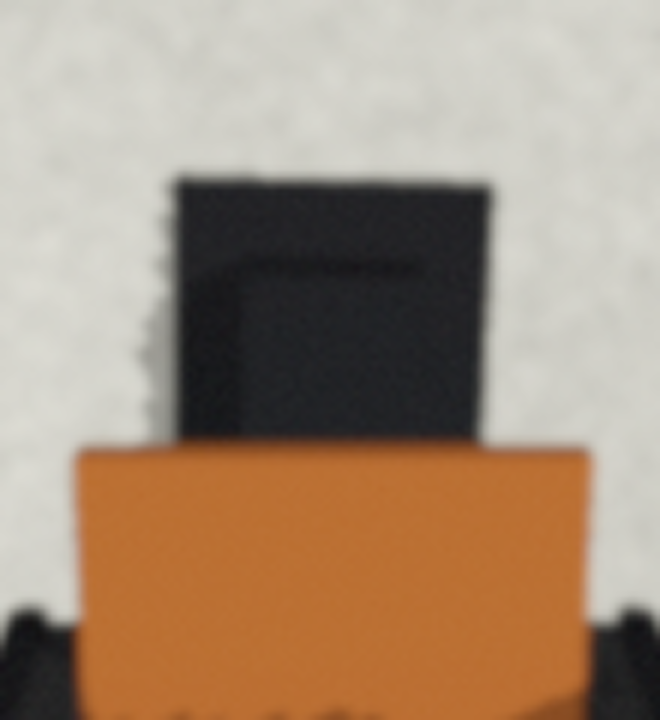

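View pics/c11.png

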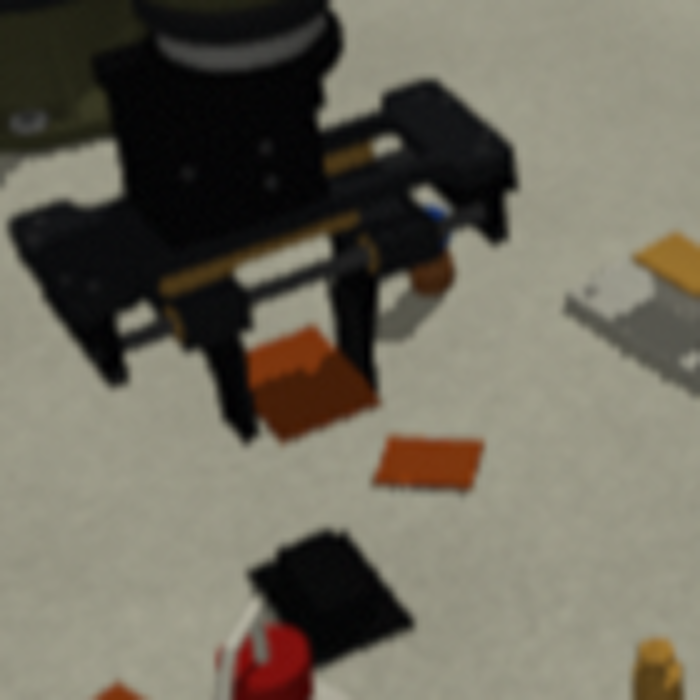

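```bash
python3 - <<'E'
from h import *
t=np.load('pics/t6.npz'); p,r=t['p'],t['r']; d=load('w6')
a,b=[atz(d,q,.1278) for q in cp([(77,450),(591,452)],6,200,120)]
m=(a+b)/2; print('len',np.linalg.norm(a-b),'ang',np.degrees(np.arctan2(*(b-a)[1::-1])), 'tool ang',np.degrees(np.arctan2(r[1,0],r[0,0])))
print('edge mid in tool x,z (mm)',(m-p)@r[:,0]*1000,(m-p)@r[:,2]*1000)
plan((.568,-.005,.15),79.5)
E
```

```text
len 0.04540898444849018 ang 69.15613916094068 tool ang 69.4034431885676
edge mid in tool x,z (mm) 0.23464270407922364 31.509714871182737
yaw -10.1  tx 265.5 ty -57.2 tz -24.2 (mm, after yaw)
```

Call:
{"name": "drive_tool", "arguments": {
  "increments": "0 -30 0 -5 180; 0 -27 0 -5.1 180; 30 0 0 0 180; 40 0 -8 0 180; 40 0 -8 0 180; 40 0 -8 0 180; 40 0 0 0 180; 40 0 0 0 180; 25 0 0 0 180; 10 0 0 0 180; 0 0 0 0 180; 0 0 0 0 180"
}}

```text
time: 11.4
position: [0.5683, -0.0077, 0.1509]
tool_rot: [-1.292, -1.071, 1.072]
ft_force: [-0.5, 0.1, -0.0]
grip_width: 0.522
```

```bash
python3 - <<'E'
from h import *
snap('wrist','w7');s=ctrl.get_state(); print(s['grip_width']*87,s['position'],s['ft_force'])
p,r=tool(); np.savez('pics/t7.npz',p=p,r=r)
E
```

```text
45.6782991592244 [ 0.56836856 -0.00773575  0.15098841] [ 0.15274426 -0.07444698 -1.36222384]
```

View pics/w7.png

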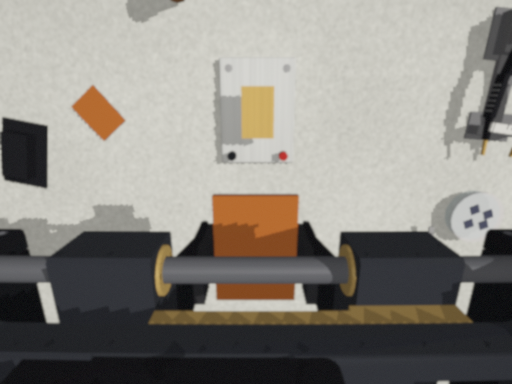

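The stand plate is at (257,112) and the held sheet's far edge runs from (213,194) to (298,194). Next I'll zoom in.

```bash
python3 - <<'E'
from h import *
crop('w7',205,50,305,170,6,'c13'); 
E
```

```text
(no output)
```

View pics/c13.png

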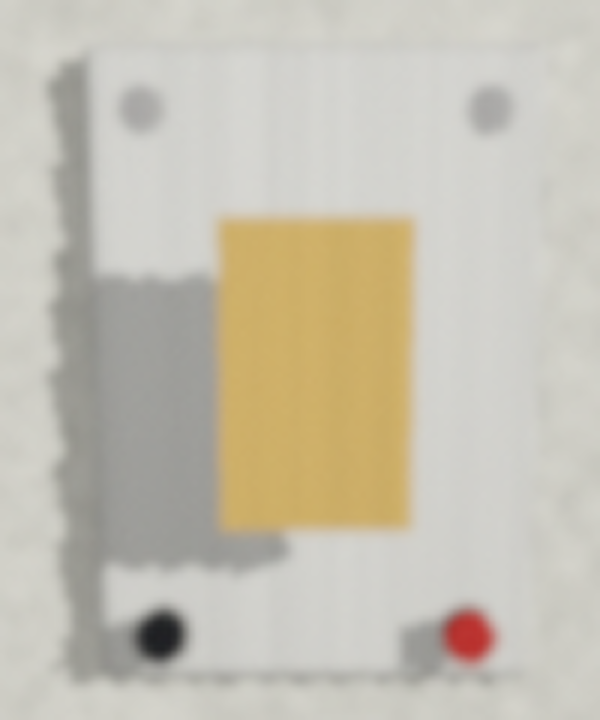

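```bash
python3 - <<'E'
from h import *
pts=cp([(218,218),(413,218),(411,527),(219,528)],6,205,50)
rect('w7',pts,.034,'stand')
t=np.load('pics/t7.npz'); p,r=t['p'],t['r']; d=load('w7')
c=np.mean([atz(d,q,.034) for q in pts],0); print('stand in tool x,z',(c-p)@r[:,0]*1000,(c-p)@r[:,2]*1000,'toolang',np.degrees(np.arctan2(r[1,0],r[0,0])))
s=.151+.035  # sheet top
a,b=[atz(d,q,.1859) for q in [(213,194.5),(298,194.5)]]; m=(a+b)/2; print('sheet edge in tool',(m-p)@r[:,0]*1000,(m-p)@r[:,2]*1000,np.linalg.norm(a-b))
E
```

```text
stand c [499.2   7.6] L [31.4 49.3 32.3 49.5] ang [  79.4  -10.1 -100.3  168.8]
stand in tool x,z 2.3889754694614855 70.76966732803778 toolang 79.35978417415032
sheet edge in tool 0.47431596700148465 31.78261552071676 0.04496874402407474
```

Call:
{"name": "drive_tool", "arguments": {
  "increments": "1 0 25 0 180; 1 0 25 0 180; 0 0 21 0 180; 0 0 0 0 180; 0 30 0 0 180; 0 30 0 0 180; 0 30 0 0 180; 0 25 0 0 180; 0 15 0 0 180; 0 10 0 0 180; 0 4 0 0 180; 0 0 0 0 180; 0 0 0 0 180"
}}

```text
time: 13.08
position: [0.4998, 0.0091, 0.0079]
tool_rot: [-1.291, -1.074, 1.072]
ft_force: [-2.0, -0.1, -1.1]
grip_width: 0.524
```

```bash
python3 - <<'E'
from h import *
s=ctrl.get_state(); print(s['position'],s['ft_force'],s['grip_width']*87)
for n in('side','scene'): snap(n,n+'8')
crop('side8',190,140,290,220,7,'c14'); crop('scene8',230,150,330,240,7,'c15')
E
```

```text
[0.49979355 0.00906871 0.00790672] [-2.01463265 -0.07890377 -1.12562245] 45.62407064386945
```

View pics/c14.png

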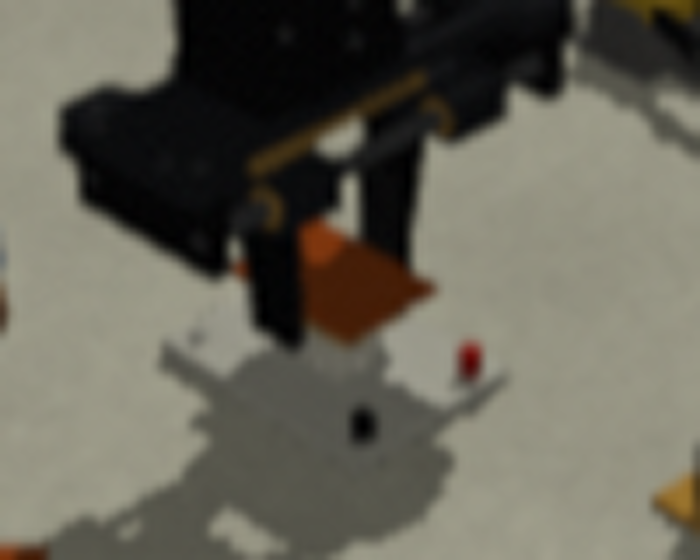

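View pics/c15.png

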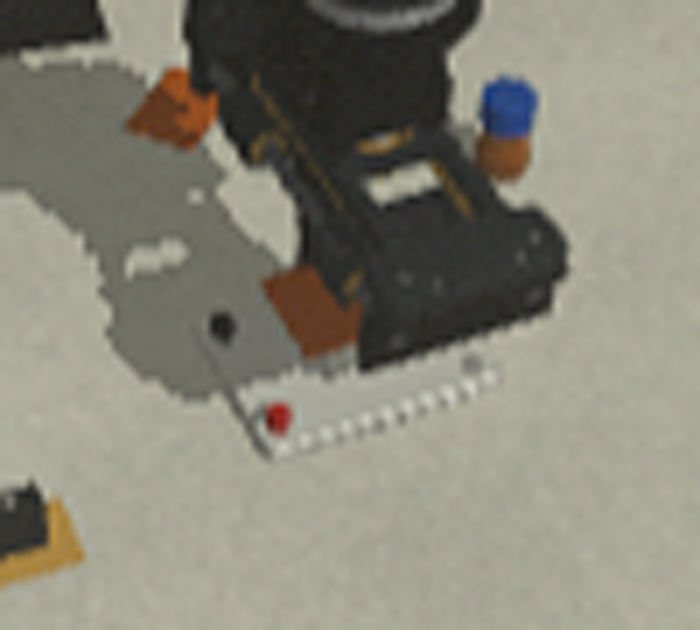

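Call:
{"name": "drive_tool", "arguments": {
  "increments": "-1 0 0.5 0 180; 0 2 0 0 180; 0 1.5 0 0 180; 0 0 0 0 180; 0 0 0 0 180"
}}

```text
time: 13.8
position: [0.4984, 0.0082, 0.0036]
tool_rot: [-1.29, -1.073, 1.073]
ft_force: [-0.3, 0.2, 0.6]
grip_width: 0.524
```

Call:
{"name": "drive_tool", "arguments": {
  "increments": "0 1 0 0 180; 0 0 0 0 180; 0 0 0 0 180"
}}

```text
time: 14.18
position: [0.4986, 0.0082, 0.0031]
tool_rot: [-1.291, -1.073, 1.073]
ft_force: [-2.5, -0.6, 5.9]
grip_width: 0.527
```

Call:
{"name": "drive_tool", "arguments": {
  "increments": "0 -0.6 0 0 180; 0 0 0 0 110; 0 0 0 0 80; 0 0 0 0 60; 0 0 0 0 60; 0 -10 0 0 60; 0 -20 0 0 60; 0 -30 0 0 60; 0 -30 0 0 60; 0 -25 -20 0 60; 0 0 -30 0 60; 0 0 -21 0 60; 0 0 0 0 60; 0 0 0 0 60"
}}

```text
time: 15.92
position: [0.5674, -0.0045, 0.1183]
tool_rot: [-1.29, -1.073, 1.074]
ft_force: [-0.4, -0.3, -0.6]
grip_width: 0.767
```

```bash
python3 - <<'E'
from h import *
snap('wrist','w9');s=ctrl.get_state(); print(s['grip_width']*87,s['position'],s['ft_force'])
p,r=tool(); np.savez('pics/t9.npz',p=p,r=r); crop('w9',190,40,320,190,5,'c16'); snap('side','side9'); crop('side9',190,140,290,220,7,'c17')
E
```

```text
66.73058611876408 [ 0.56733006 -0.00445611  0.11834904] [-1.16435737  0.18222012  0.78907067]
```

View pics/c16.png

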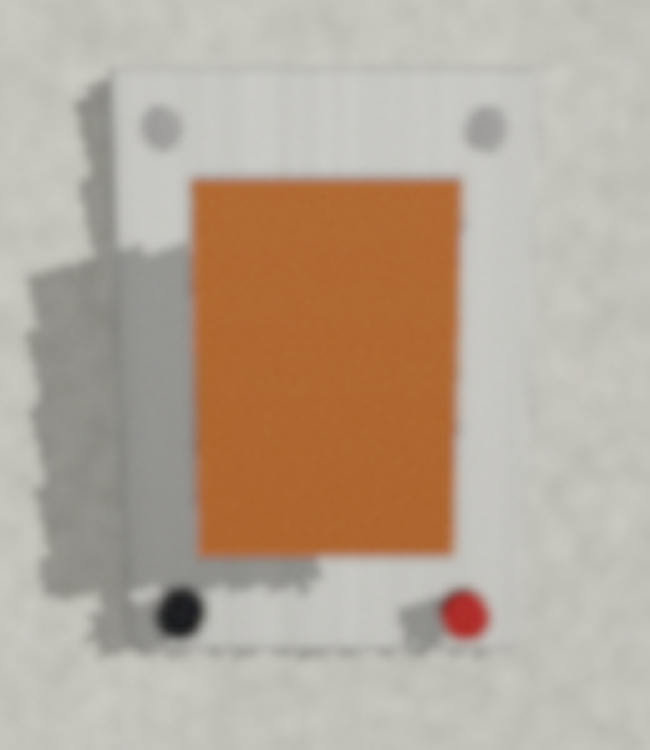

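View pics/c17.png

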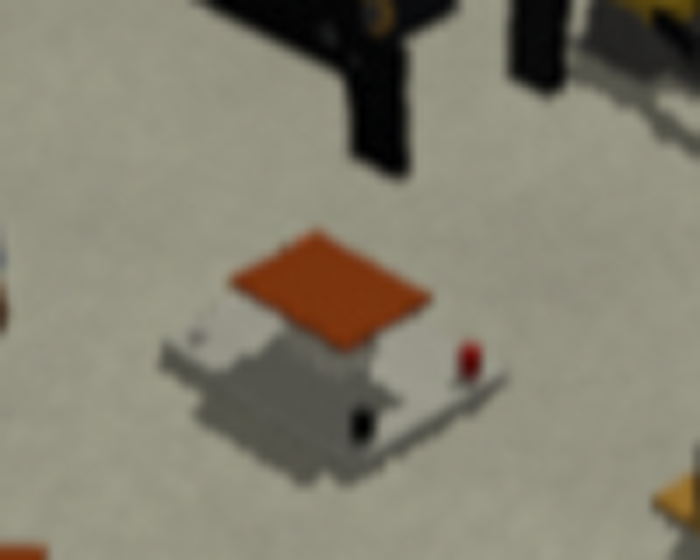

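```bash
python3 - <<'E'
from h import *
pts=cp([(191,179),(462,179),(453,553),(200,553)],5,190,40)
rect('w9',pts,.038,'sheet')
d7=load('w7');d9=load('w9')
m7=[atz(d7,q,z)[:2]*1000 for q,z in zip(cp([(141,109),(491,109),(160,635),(469,635)],6,205,50),[.008,.008,.018,.018])]
m9=[atz(d9,q,z)[:2]*1000 for q,z in zip(cp([(161,128),(486,128),(180,613),(464,614)],5,190,40),[.008,.008,.018,.018])]
print(np.round(m7,1).tolist());print(np.round(m9,1).tolist()); print(np.mean(m9,0)-np.mean(m7,0))
# plate plan: plate (671,14.5)
plan((.671+.06*.23,.0145-.06*.97,.13),-13)
E
```

```text
sheet c [498.6   8.5] L [45.6 63.2 45.5 63.1] ang [  79.5  -10.6 -100.5  169.6]
[[450.3, -13.7], [461.4, 45.6], [538.9, -28.1], [549.1, 26.6]]
[[450.4, -13.9], [461.4, 45.5], [538.8, -28.1], [549.1, 26.5]]
[-0.00719496 -0.08879453]
yaw 92.5  tx 123.2 ty -11.6 tz -11.8 (mm, after yaw)
```

```bash
python3 - <<'E'
from h import *
plan((.735,.0005,.118),77.7)
E
```

```text
yaw 1.8  tx 40.5 ty 0.4 tz -162.7 (mm, after yaw)
```

Call:
{"name": "drive_tool", "arguments": {
  "increments": "0 0 0 1.8 60; 0 0 -30 0 60; 0 0 -40 0 60; 10 0 -40 0 60; 10 0 -30 0 60; 10 0 -15 0 60; 10 0 -8 0 60; 0 0 0 0 60; 0 0 0 0 60"
}}

```text
time: 17.15
position: [0.7354, -0.0006, 0.1185]
tool_rot: [-1.303, -1.049, 1.05]
ft_force: [-0.9, -1.2, 0.4]
grip_width: 0.765
```

```bash
python3 - <<'E'
from h import *
snap('wrist','w10');s=ctrl.get_state(); print(s['grip_width']*87,s['position'],s['ft_force'])
p,r=tool(); np.savez('pics/t10.npz',p=p,r=r); crop('w10',190,40,320,190,5,'c18')
E
```

```text
66.64682970538905 [ 0.73544805 -0.00091394  0.118588  ] [-0.21501925 -0.31161375  0.00148845]
```

View pics/c18.png

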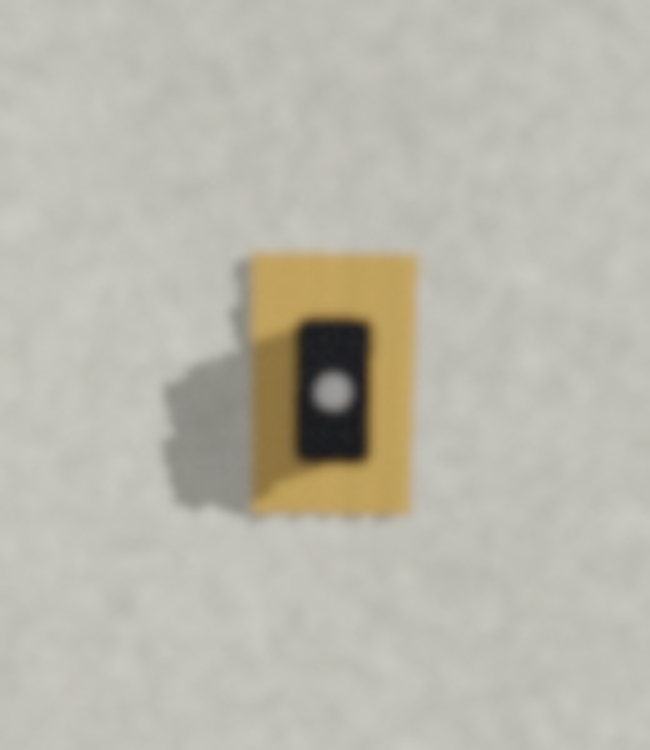

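```bash
python3 - <<'E'
from h import *
pts=cp([(251,254),(417,256),(411,514),(251,514)],5,190,40)
rect('w10',pts,.004,'plate')
t=np.load('pics/t10.npz'); p,r=t['p'],t['r']; d=load('w10')
c=np.mean([atz(d,q,.004) for q in pts],0); h=atz(d,cp([(333,392)],5,190,40)[0],.0305)
for q in(c,h): print('in tool',(q-p)@r[:,0]*1000,(q-p)@r[:,2]*1000,q)
print(np.degrees(np.arctan2(r[1,0],r[0,0])))
E
```

```text
plate c [671.   14.7] L [32.  49.5 32.2 49.8] ang [  77.   -12.8 -102.3  166.9]
in tool 1.6085246532782715 66.3068437917017 [0.67100274 0.01473741 0.004     ]
in tool 1.588100675920674 66.44021564966138 [0.67087044 0.01476315 0.0305    ]
77.67433370979045
```

Call:
{"name": "drive_tool", "arguments": {
  "increments": "1.6 0 22 0.4 60; 0 0 25 0 60; 0 0 19.3 0 60; 0 0 0 0 60; 0 30 0 0 60; 0 30 0 0 60; 0 30 0 0 60; 0 20 0 0 60; 0 12 0 0 60; 0 8 0 0 60; 0 0 0 0 60; 0 0 0 0 60"
}}

```text
time: 18.7
position: [0.6725, 0.0156, -0.0107]
tool_rot: [-1.307, -1.046, 1.043]
ft_force: [-0.5, 0.8, -0.0]
grip_width: 0.768
```

Call:
{"name": "drive_tool", "arguments": {
  "increments": "0 0 0 0 120; 0 0 0 0 170; 0 0 0 0 210; 0 0 0 0 235; 0 0 0 0 235; 0 0 0 0 235; 0 0 0 0 235; 0 0 0 0 235",
  "squeeze": 20
}}

```text
time: 19.7
position: [0.6716, 0.0155, -0.0117]
tool_rot: [-1.306, -1.044, 1.044]
ft_force: [0.6, -0.3, -0.0]
grip_width: 0.156
```

Call:
{"name": "drive_tool", "arguments": {
  "increments": "0 -5 0 0 235; 0 -20 0 0 235; 0 -35 0 0 235; 0 -35 0 0 235; 0 -35 0 0 235; 0 0 0 0 235; 0 0 0 0 235"
}}

```text
time: 20.58
position: [0.6714, 0.0156, 0.1184]
tool_rot: [-1.306, -1.044, 1.044]
ft_force: [-0.2, 0.3, -2.0]
grip_width: 0.159
```

```bash
python3 - <<'E'
from h import *
snap('wrist','w11');s=ctrl.get_state(); print(s['grip_width']*87,s['position'],s['ft_force'])
p,r=tool(); np.savez('pics/t11.npz',p=p,r=r); crop('w11',195,140,315,260,6,'c19')
snap('side','s11'); crop('s11',240,100,340,200,7,'c20')
E
```

```text
13.943553176330925 [0.67083741 0.01550223 0.11741069] [-0.43568937  0.36574488 -0.64012834]
```

View pics/c19.png

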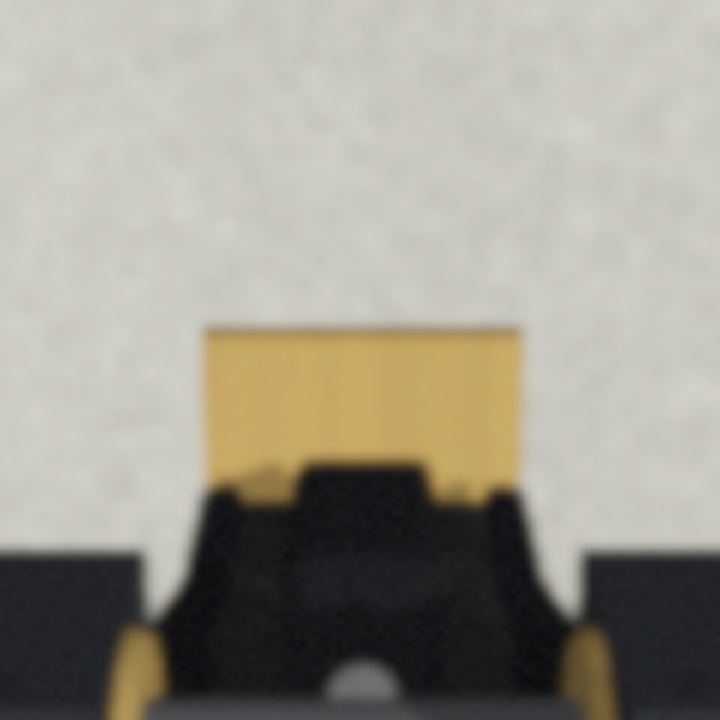

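View pics/c20.png

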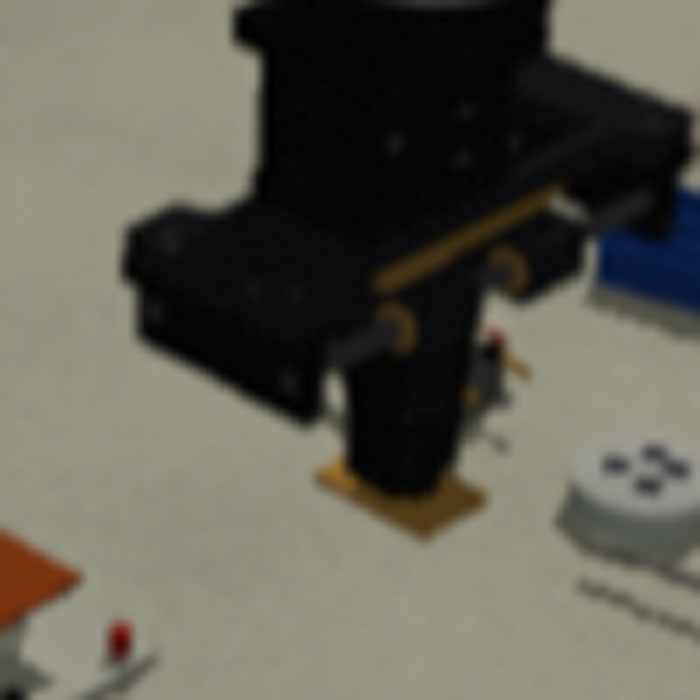

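```bash
python3 - <<'E'
from h import *
t=np.load('pics/t11.npz'); p,r=t['p'],t['r']; d=load('w11')
a,b=[atz(d,q,.133) for q in cp([(204,329),(522,329)],6,195,140)]; m=(a+b)/2
print('len',np.linalg.norm(a-b),'ang',np.degrees(np.arctan2(*(b-a)[1::-1])),'tool',np.degrees(np.arctan2(r[1,0],r[0,0])))
ox,oz=(m-p)@r[:,0]*1000,(m-p)@r[:,2]*1000-25; print('plate centre in tool',ox,oz)
a=np.radians(79.4); X=np.array([np.cos(a),np.sin(a),0]);Z=np.array([-np.sin(a),np.cos(a),0])
T=np.array([.4986,.0083,0])-X*ox/1000-Z*oz/1000; T[2]=.1175; print(T); plan(T,79.4)
E
```

```text
len 0.031862389009475516 ang 77.295115123694 tool 77.30378562180596
plate centre in tool 0.42035053148783974 0.14988072099226812
[0.49867    0.00785925 0.1175    ]
yaw -2.1  tx -39.1 ty -0.6 tz 167.6 (mm, after yaw)
```

Call:
{"name": "drive_tool", "arguments": {
  "increments": "0 0 0 -2.1 235; -9 0 30 0 235; -10 0 40 0 235; -10 0 40 0 235; -10 0 35 0 235; 0 0 22.5 0 235; 0 0 0 0 235; 0 0 0 0 235; 0 25 0 0 235; 0 25 0 0 235; 0 20 0 0 235; 0 12 0 0 235; 0 4 0 0 235; 0 0 0 0 235; 0 0 0 0 235"
}}

```text
time: 22.55
position: [0.5006, 0.0081, 0.033]
tool_rot: [-1.292, -1.073, 1.071]
ft_force: [-0.4, 0.7, -1.4]
grip_width: 0.156
```

```bash
python3 - <<'E'
from h import *
s=ctrl.get_state(); print(s['grip_width']*87,s['position'],s['ft_force'])
plan([.49867,.00786,.0265],79.4)
snap('side','s12'); crop('s12',190,120,290,220,7,'c21')
E
```

```text
13.598286991997295 [0.50061426 0.00805378 0.03304079] [-0.38647299  0.71245224 -1.35326755]
yaw 0.0  tx -0.5 ty 6.5 tz 1.9 (mm, after yaw)
```

View pics/c21.png

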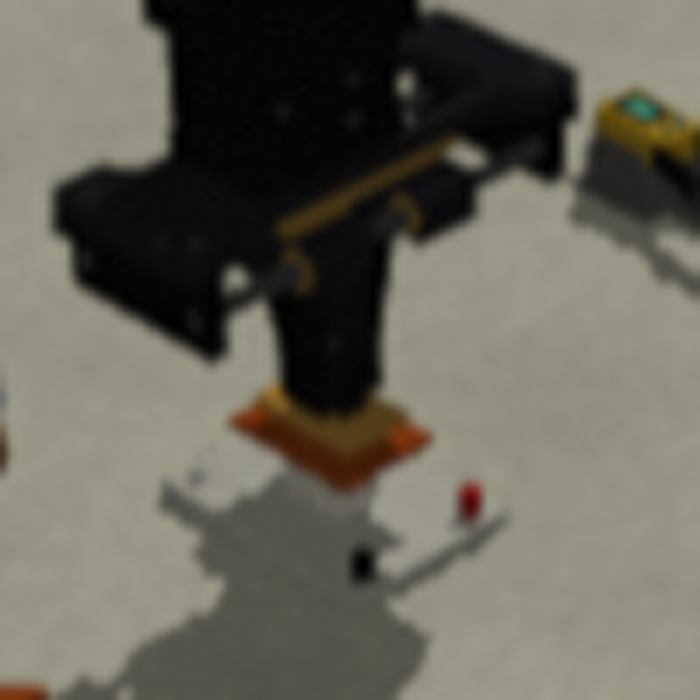

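Call:
{"name": "drive_tool", "arguments": {
  "increments": "-0.3 2 1.5 0 235; 0 2 0 0 235; 0 1 0 0 235; 0 0 0 0 235; 0 0 0 0 235"
}}

```text
time: 23.22
position: [0.4984, 0.008, 0.0273]
tool_rot: [-1.291, -1.072, 1.072]
ft_force: [0.0, -0.6, -0.6]
grip_width: 0.154
```

Call:
{"name": "drive_tool", "arguments": {
  "increments": "0 1 0 0 235; 0 0 0 0 235; 0 0 0 0 235"
}}

```text
time: 23.6
position: [0.4983, 0.008, 0.0263]
tool_rot: [-1.291, -1.072, 1.072]
ft_force: [0.3, 0.5, 0.3]
grip_width: 0.157
```

Call:
{"name": "drive_tool", "arguments": {
  "increments": "0 0.7 0 0 235; 0 0 0 0 235; 0 0 0 0 235"
}}

```text
time: 23.98
position: [0.4984, 0.008, 0.0262]
tool_rot: [-1.291, -1.072, 1.072]
ft_force: [-2.7, 0.3, 5.1]
grip_width: 0.159
```

Call:
{"name": "drive_tool", "arguments": {
  "increments": "0 -0.5 0 0 235; 0 0 0 0 200; 0 0 0 0 150; 0 0 0 0 100; 0 0 0 0 100; 0 -10 0 0 100; 0 -20 0 0 100; 0 -30 0 0 100; 0 -30 0 0 100; 0 -10 -20 0 60; 0 0 -30 0 60; 0 0 -20 0 60; 0 0 0 0 60; 0 0 0 0 60"
}}

```text
time: 25.72
position: [0.5664, -0.0045, 0.1262]
tool_rot: [-1.29, -1.072, 1.072]
ft_force: [-0.4, 0.3, -0.8]
grip_width: 0.766
```

```bash
python3 - <<'E'
from h import *
snap('wrist','w13');s=ctrl.get_state(); print(s['grip_width']*87,s['position'],s['ft_force'])
p,r=tool(); np.savez('pics/t13.npz',p=p,r=r); crop('w13',190,40,320,190,5,'c22'); snap('side','side13'); crop('side13',190,120,290,220,7,'c23')
E
```

```text
66.82315743734033 [ 0.56629705 -0.00451926  0.12620211] [-0.69331605  0.04733783 -0.08024336]
```

View pics/c22.png

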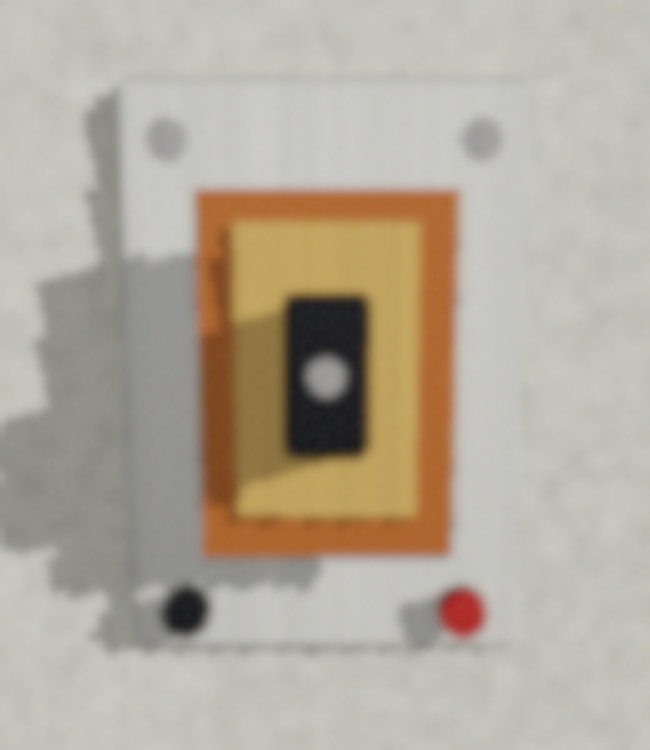

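View pics/c23.png

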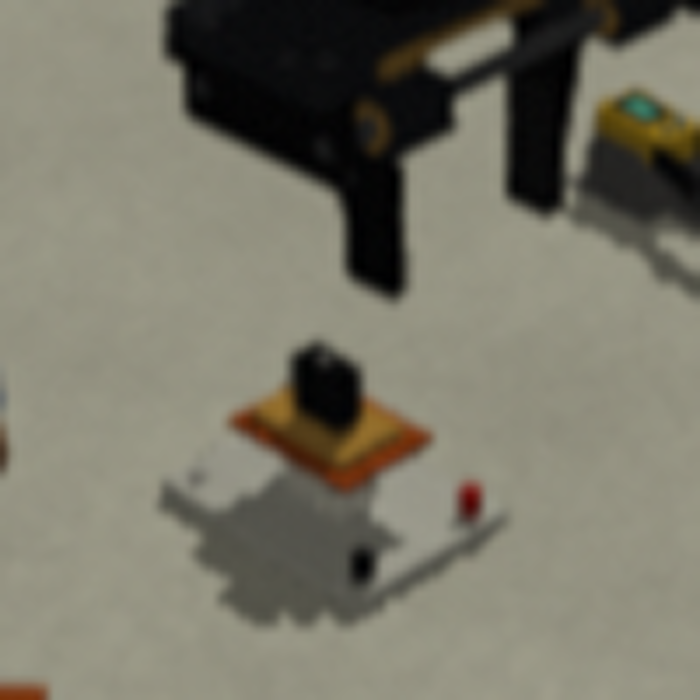

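```bash
python3 - <<'E'
from h import *
rect('w13',cp([(197,192),(458,192),(450,554),(204,554)],5,190,40),.038,'sheet')
rect('w13',cp([(231,219),(422,220),(417,517),(233,517)],5,190,40),.042,'plate')
d=load('w13'); print('handle',atz(d,cp([(326,377)],5,190,40)[0],.0685))
print(np.round([atz(d,q,z)[:2]*1000 for q,z in zip(cp([(165,139),(481,139),(184,611),(462,612)],5,190,40),[.008,.008,.018,.018])],1).tolist())
plan((.6,.252,.126),76.7)
E
```

```text
sheet c [498.9   8.4] L [45.4 63.1 45.5 63.1] ang [  79.4  -10.6 -100.6  169.3]
plate c [497.6   8.4] L [32.9 50.9 33.3 51.1] ang [  79.1  -10.6 -100.6  168.8]
handle [0.49775325 0.00838943 0.0685    ]
[[450.3, -14.0], [461.4, 45.4], [538.8, -28.3], [549.2, 26.6]]
yaw 2.7  tx 257.4 ty 0.3 tz 26.3 (mm, after yaw)
```

Both steps check out: sheet and plate agree within about 1.3 mm and are square. On to the tweezers.

Call:
{"name": "drive_tool", "arguments": {
  "increments": "0 0 0 2.7 60; 30 0 0 0 60; 40 0 0 0 60; 40 0 5 0 60; 40 0 5 0 60; 40 0 5 0 60; 40 0 5 0 60; 27 0 6 0 60; 0 0 0 0 60; 0 0 0 0 60"
}}

```text
time: 27.08
position: [0.6008, 0.2499, 0.1261]
tool_rot: [-1.312, -1.036, 1.037]
ft_force: [0.9, -0.9, -0.1]
grip_width: 0.766
```

```bash
python3 - <<'E'
from h import *
snap('wrist','w14');s=ctrl.get_state(); print(s['grip_width']*87,s['position'],s['ft_force'],s['joint_positions'].round(2))
p,r=tool(); np.savez('pics/t14.npz',p=p,r=r)
E
```

```text
66.81628015168288 [0.6011482  0.24934976 0.12609983] [ 0.0511129   0.33632552 -0.39085867] [-0.12  0.4  -0.4   1.53  0.16  1.25  0.79]
```

View pics/w14.png

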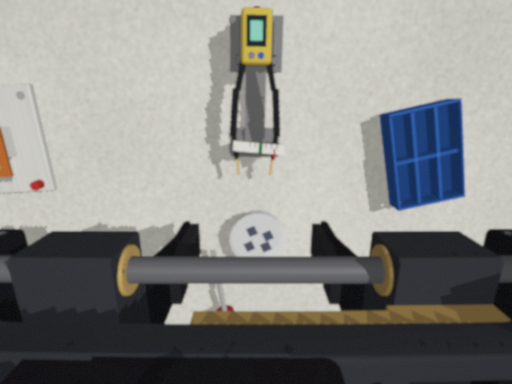

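```bash
python3 - <<'E'
from h import *
crop('w14',205,0,315,190,4,'c24')
E
```

```text
(no output)
```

View pics/c24.png

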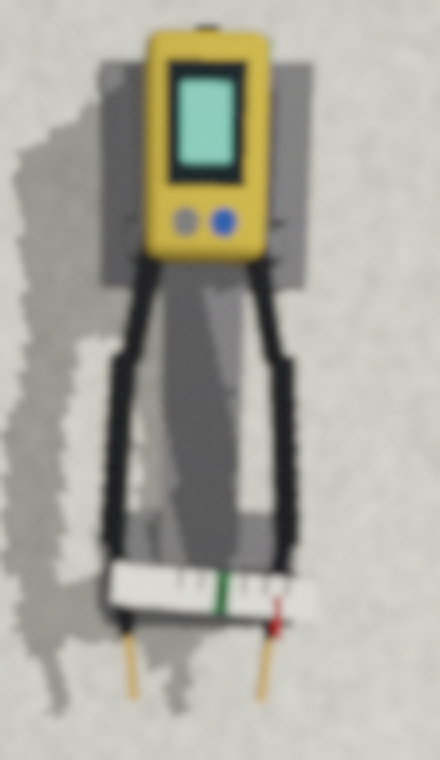

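```bash
python3 - <<'E'
from h import *
d=load('w14'); t=np.load('pics/t14.npz'); p,r=t['p'],t['r']
rect('w14',cp([(147,32),(271,32),(267,258),(145,258)],4,205,0),.036,'heel')
def T(q,z,l):
    P=atz(d,cp([q],4,205,0)[0],z); v=(P-p)*1000; print(l,P.round(4),'tool x %.1f z %.1f'%(v@r[:,0],v@r[:,2]))
for q,z,l in [((104,450),.032,'padR out'),((297,450),.032,'padL out'),((112,357),.033,'pR x0'),((292,357),.033,'pL x0'),((104,545),.033,'pR x40'),((298,545),.033,'pL x40'),((133,698),.028,'tipR'),((262,698),.028,'tipL'),((207,32),.036,'heel back'),((207,258),.036,'heel front')]: T(q,z,l)
print('toolang',np.degrees(np.arctan2(r[1,0],r[0,0])))
E
```

```text
heel c [471.3 282.1] L [25.6 43.7 26.4 43.7] ang [  76.7  -13.6 -103.3  165.4]
padR out [0.5264 0.2448 0.032 ] tool x -21.6 z 71.7
padL out [0.5366 0.2877 0.032 ] tool x 22.5 z 71.8
pR x0 [0.5073 0.2517 0.033 ] tool x -19.3 z 91.9
pL x0 [0.5166 0.2908 0.033 ] tool x 20.8 z 91.9
pR x40 [0.5471 0.2395 0.033 ] tool x -22.0 z 50.4
pL x40 [0.5575 0.2834 0.033 ] tool x 23.1 z 50.4
tipR [0.585  0.2366 0.028 ] tool x -16.1 z 12.8
tipL [0.5923 0.2673 0.028 ] tool x 15.6 z 12.8
heel back [0.45  0.287 0.036] tool x 1.7 z 155.8
heel front [0.4926 0.277  0.036 ] tool x 1.8 z 112.1
toolang 76.59988264186632
```

Call:
{"name": "drive_tool", "arguments": {
  "increments": "0 0 22 0.6 60; 0 0 28 0 60; 0 0 20.5 0 60; 0 0 0 0 60; 0 0 0 0 60; 0 30 0 0 60; 0 25 0 0 60; 0 15 0 0 60; 0 0 0 0 60; 0 0 0 0 60"
}}

```text
time: 28.38
position: [0.5334, 0.2683, 0.057]
tool_rot: [-1.315, -1.03, 1.027]
ft_force: [0.4, -0.8, 0.3]
grip_width: 0.764
```

```bash
python3 - <<'E'
from h import *
for n in('side','scene','wrist'): snap(n,n+'15')
s=ctrl.get_state(); print(s['position'],s['ft_force']); print(tool()[1].round(3))
crop('wrist15',130,130,380,260,3,'c25'); crop('side15',240,80,350,180,6,'c26'); crop('scene15',260,190,390,290,6,'c27')
E
```

```text
[0.53325027 0.26832874 0.05719405] [-0.46325753 -1.35524573 -0.13407639]
[[ 0.24   0.002 -0.971]
 [ 0.971  0.001  0.24 ]
 [ 0.001 -1.    -0.002]]
```

View pics/c25.png

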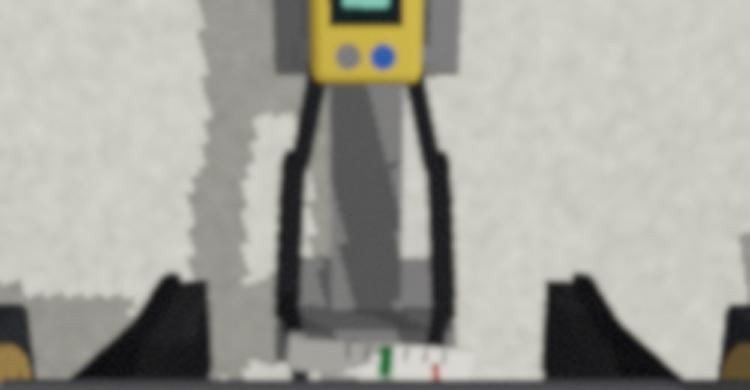

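View pics/c26.png

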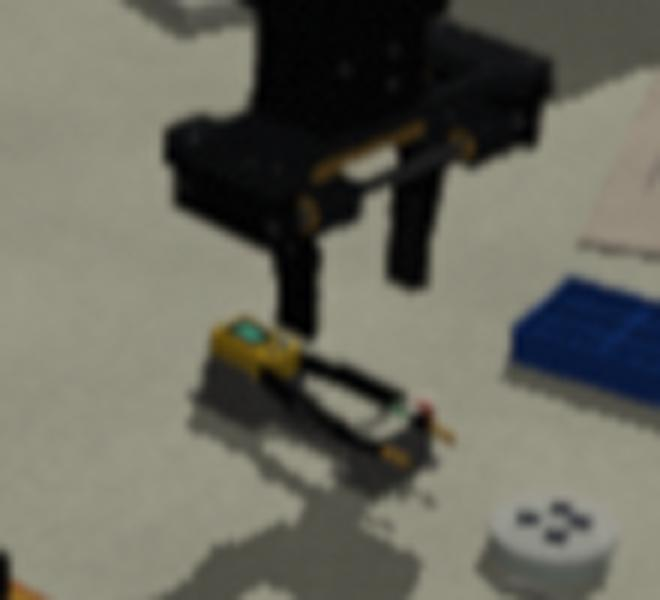

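View pics/c27.png

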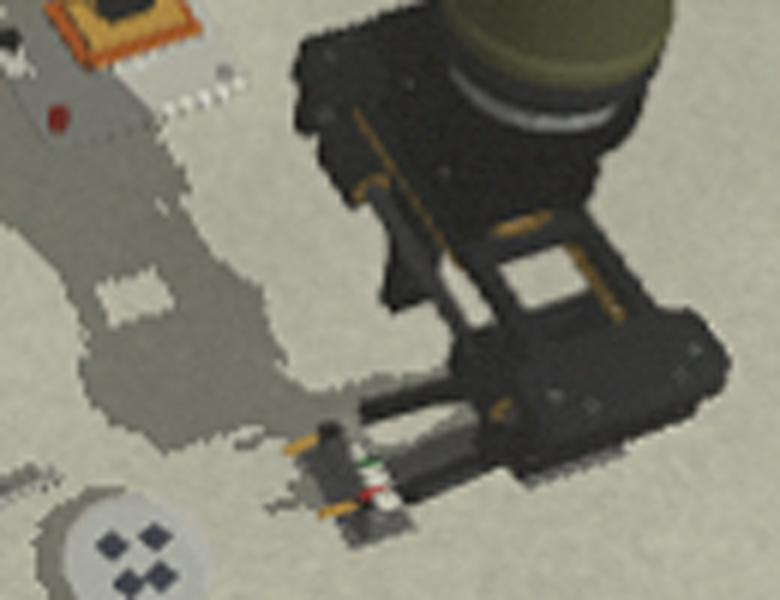

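Call:
{"name": "drive_tool", "arguments": {
  "increments": "-2.2 0 0 0 60; 0 20 0 0 60; 0 20 0 0 60; 0 15 0 0 60; 0 8 0 0 60; 0 0 0 0 60; 0 0 0 0 60"
}}

```text
time: 29.4
position: [0.5324, 0.2662, -0.0064]
tool_rot: [-1.314, -1.03, 1.028]
ft_force: [-0.6, -0.0, 0.6]
grip_width: 0.766
```

```bash
python3 - <<'E'
from h import *
for n in('side','scene','wrist'): snap(n,n+'16')
s=ctrl.get_state(); print(s['position'],s['ft_force'])
crop('wrist16',130,130,380,260,3,'c25'); crop('side16',240,80,350,180,6,'c26')
E
```

```text
[ 0.5324922   0.26610219 -0.0061992 ] [ 0.47649093  0.70168467 -0.17202427]
```

View pics/c25.png

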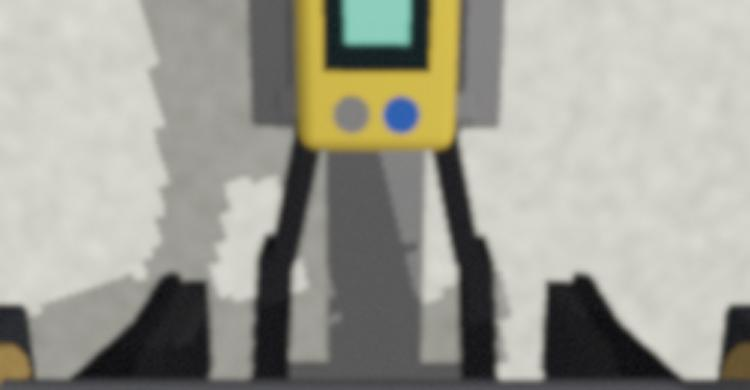

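View pics/c26.png

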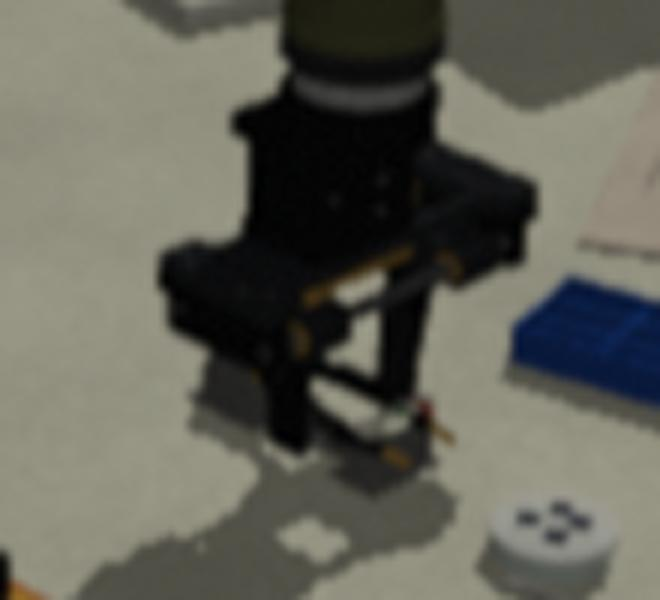

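Call:
{"name": "drive_tool", "arguments": {
  "increments": "0 3 0 0 60; 0 0 0 0 90; 0 0 0 0 115; 0 0 0 0 130; 0 0 0 0 140; 0 0 0 0 147; 0 0 0 0 147; 0 0 0 0 147; 0 0 0 0 147",
  "squeeze": 35
}}

```text
time: 30.68
position: [0.532, 0.2658, -0.0099]
tool_rot: [-1.314, -1.029, 1.029]
ft_force: [0.5, 0.3, -0.2]
grip_width: 0.432
```

```bash
python3 - <<'E'
from h import *
for n in('side','scene','wrist'): snap(n,n+'17')
s=ctrl.get_state(); print(s['position'],s['ft_force'],s['grip_width']*87)
crop('wrist17',130,130,380,260,3,'c25'); crop('scene17',280,220,380,290,8,'c26')
E
```

```text
[ 0.53199275  0.26582094 -0.00991955] [1.36323898 1.15888822 0.43285955] 37.13353187889151
```

View pics/c25.png

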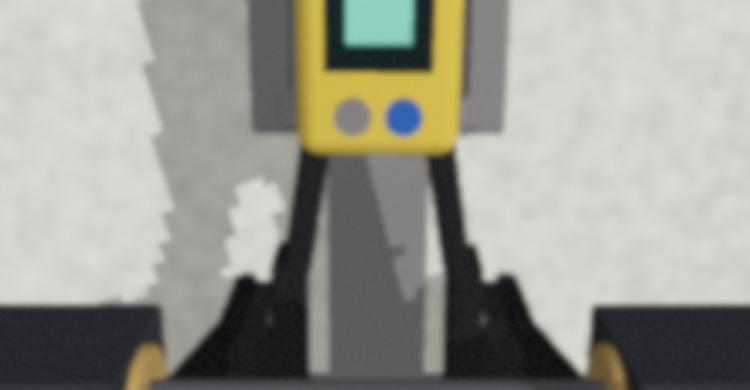

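View pics/c26.png

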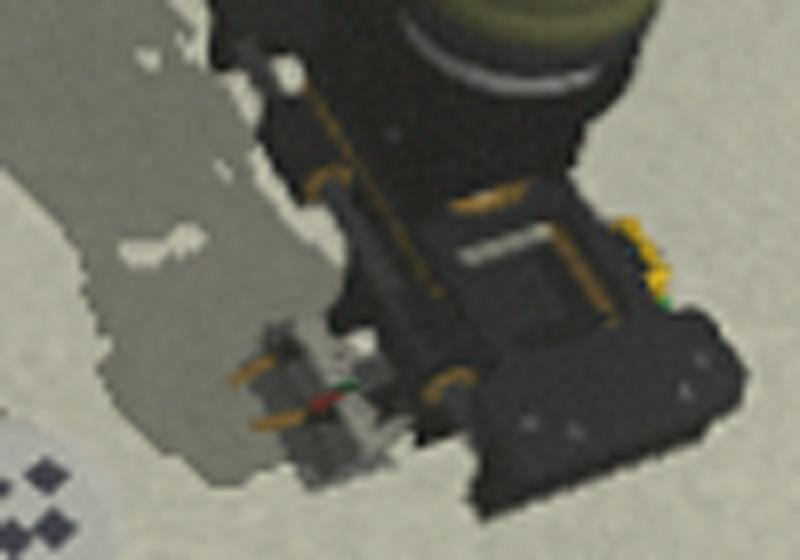

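Call:
{"name": "drive_tool", "arguments": {
  "increments": "0 0 0 0 149; 0 -2 0 0 149; 0 -4 0 0 149; 0 -6 0 0 149; 0 -10 0 0 149; 0 -12 0 0 149; 0 0 0 0 149; 0 0 0 0 149"
}}

```text
time: 31.82
position: [0.5319, 0.2657, 0.0241]
tool_rot: [-1.314, -1.029, 1.029]
ft_force: [-0.9, 0.4, -1.6]
grip_width: 0.416
```

```bash
python3 - <<'E'
from h import *
for n in('side','scene','wrist'): snap(n,n+'18')
s=ctrl.get_state(); print(s['position'],s['ft_force'],s['grip_width']*87)
crop('wrist18',130,130,380,260,3,'c25'); crop('scene18',280,200,380,290,7,'c26'); crop('side18',240,60,350,180,6,'c27')
E
```

```text
[0.53154945 0.26562474 0.02357457] [ 0.02143136 -1.20315152 -0.27849442] 36.31590434587582
```

View pics/c25.png

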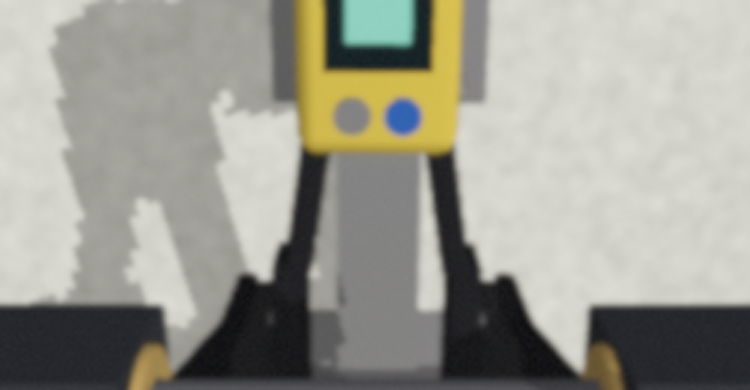

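View pics/c26.png

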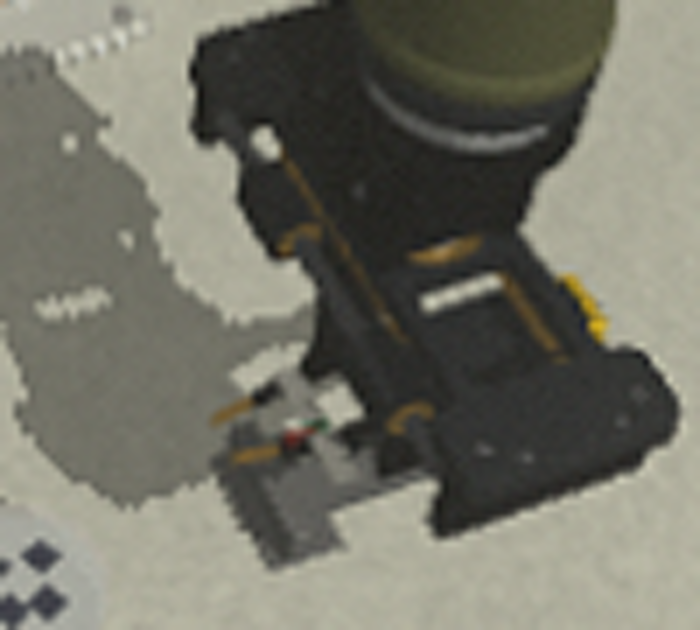

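View pics/c27.png

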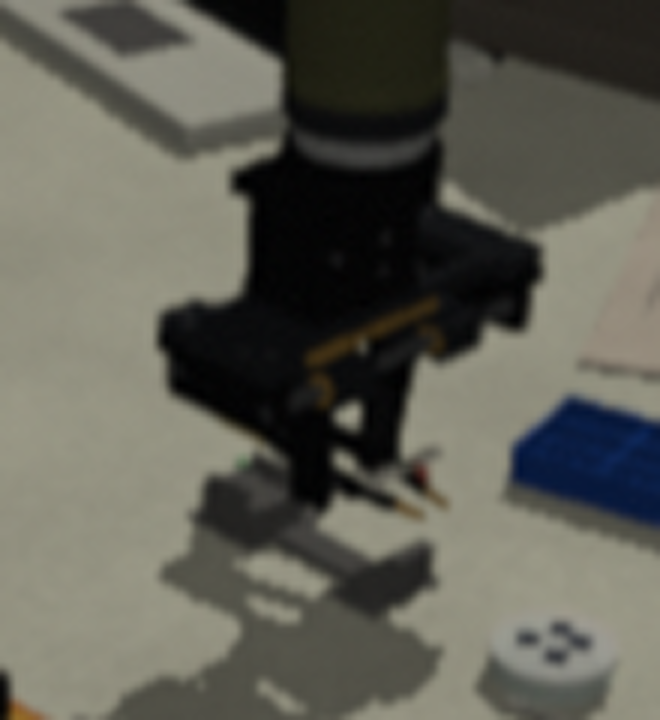

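Call:
{"name": "drive_tool", "arguments": {
  "increments": "0 -15 0 0 150; 0 -25 0 0 150; 0 -30 0 0 150; 0 -30 0 -3 150; 0 -30 0 -5 150; 0 -30 0 -6 150; 0 -30 0 -6 150; 0 -30 0 -6 150; 0 -20 0 -6 150; 0 0 0 -6 150; 0 0 0 -4 150; 0 0 0 -2 150; 0 0 0 0 150; 0 0 0 0 150"
}}

```text
time: 33.72
position: [0.5319, 0.2658, 0.2642]
tool_rot: [-0.914, -1.584, 1.584]
ft_force: [-0.9, -0.7, -1.2]
grip_width: 0.415
```

```bash
python3 - <<'E'
from h import *
for n in('side','scene','wrist'): snap(n,n+'19')
s=ctrl.get_state(); print(s['position'],s['ft_force'],s['grip_width']*87)
p,r=tool(); print(np.degrees(np.arctan2(r[1,0],r[0,0]))); plan([.64,.36,.30],121)
E
```

```text
[0.53187489 0.26584255 0.26407639] [-0.97771005 -0.09180345 -0.15722181] 35.82695948471237
120.08393557307629
yaw -0.9  tx 25.0 ty -35.9 tz -141.2 (mm, after yaw)
```

View pics/scene19.png

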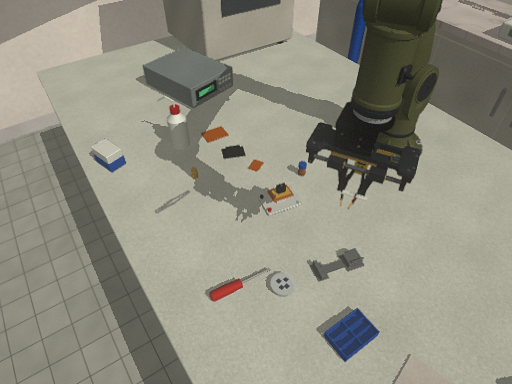

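Call:
{"name": "drive_tool", "arguments": {
  "increments": "5 0 -15 0 150; 5 0 -25 0 150; 5 0 -25 0 150; 5 0 -25 0 150; 5 0 -25 0 150; 0 0 -20 0 150; 0 0 -10 0 150; 0 0 0 0 150; 0 0 0 0 150; 0 0 0 0 150"
}}

```text
time: 35.12
position: [0.6446, 0.3598, 0.2647]
tool_rot: [-0.914, -1.585, 1.585]
ft_force: [-0.1, -0.7, -1.2]
grip_width: 0.414
```

```bash
python3 - <<'E'
from h import *
for n in('side','scene','wrist'): snap(n,n+'20')
s=ctrl.get_state(); print(s['position'],s['ft_force'],s['grip_width']*87)
p,r=tool(); q=p-r[:,2]*.04; d=load('scene20'); u=proj(d,[q])[0]; print(u); u=u.astype(int)
x0,y0=u[0]-45,u[1]-40; print(x0,y0); crop('scene20',x0,y0,x0+90,y0+70,8,'c28')
E
```

```text
[0.64469789 0.35987948 0.26458721] [ 0.03329466 -0.43381062 -0.17471763] 36.21132568499787
[333.59500471 274.33597452]
288 234
```

View pics/c28.png

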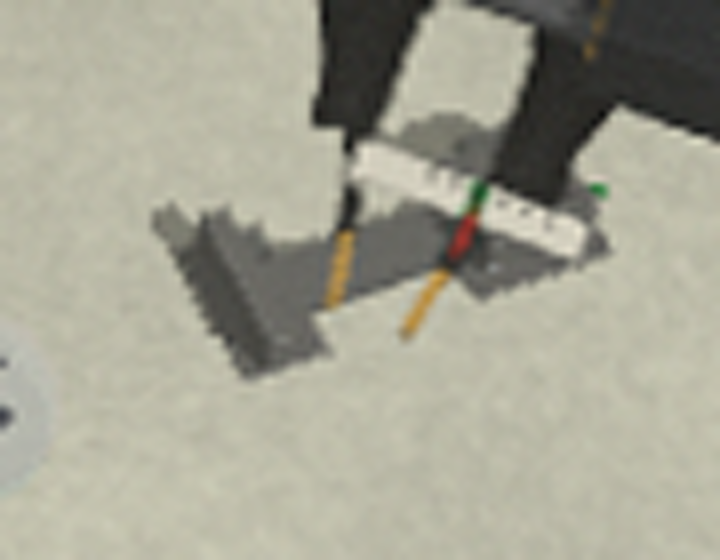

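Call:
{"name": "drive_tool", "arguments": {
  "increments": "0 -15 0 0 150; 5 -25 0 0 150; 5 -25 0 0 150; 5 -25 0 0 150; 5 -25 0 0 150; 0 -15 0 0 150; 0 0 0 0 150; 0 0 0 0 150; 0 0 0 0 150"
}}

```text
time: 36.4
position: [0.6347, 0.3771, 0.3931]
tool_rot: [-0.913, -1.583, 1.586]
ft_force: [-0.3, -1.2, -1.7]
grip_width: 0.413
```

```bash
python3 - <<'E'
from h import *
d=load('scene20'); a,b=[atz(d,q,.3015) for q in cp([(335,305),(407,337)],8,288,234)]; print('tip outer c-c',np.linalg.norm(a-b)*1000)
for n in('side','scene','wrist'): snap(n,n+'21')
s=ctrl.get_state(); print(s['position'],s['ft_force'],s['grip_width']*87,s['joint_positions'].round(2))
p,r=tool(); q=p-r[:,2]*.05; d=load('scene21'); u=proj(d,[q])[0]; print(u); u=u.astype(int)
x0,y0=u[0]-45,u[1]-50; print(x0,y0); crop('scene21',x0,y0,x0+90,y0+72,8,'c29')
E
```

```text
tip outer c-c 14.995658934954024
[0.63473723 0.37723145 0.39350116] [ 0.35692484 -0.1270092  -0.30109418] 35.68714247017044 [-0.34  0.58 -0.51  0.75  0.28  1.86  1.41]
[359.9408379  236.65743921]
314 186
```

View pics/c29.png

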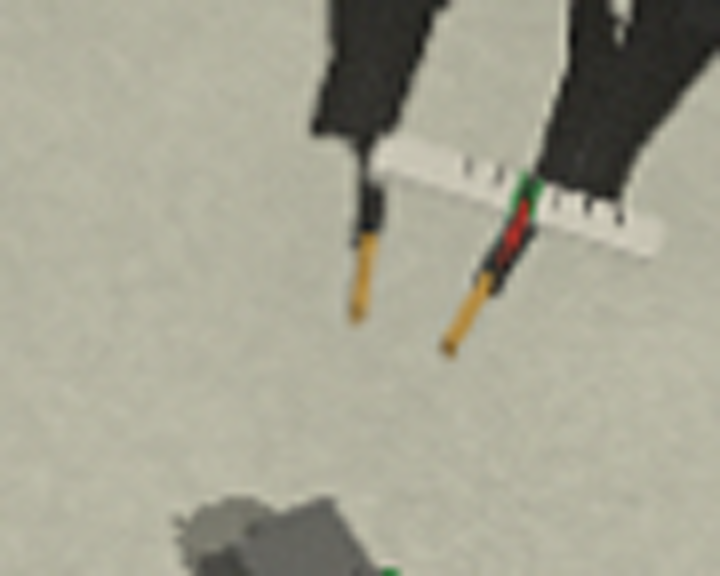

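```bash
python3 - <<'E'
from h import *
d=load('scene21')
D=lambda a,b:np.linalg.norm(atz(d,a,.4305)-atz(d,b,.4305))*1000
c=lambda q:cp([q],8,314,186)[0]
print('c-c',D(c((356,318)),c((448,351))),'inner',D(c((367,316)),c((440,347))),'outer',D(c((346,320)),c((458,352))))
crop('scene21',350,196,400,236,16,'c30')
E
```

```text
c-c 15.195421161207864 inner 12.362265184895683 outer 18.13109529442264
```

View pics/c30.png

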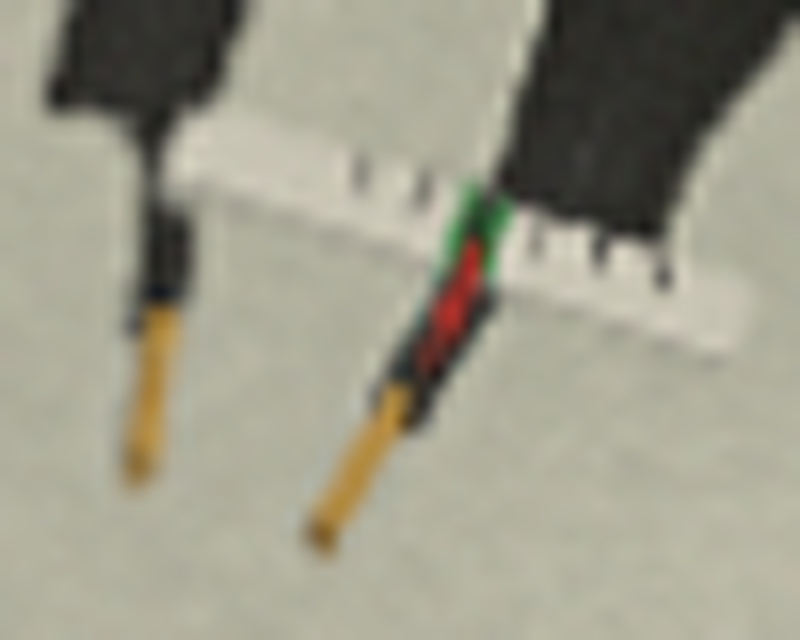

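The red pointer stands on the black line in the green band, and the tip gap measures about 12.4 mm. I'll hold still, then recheck.

Call:
{"name": "drive_tool", "arguments": {
  "increments": "0 0 0 0 150; 0 0 0 0 150; 0 0 0 0 150; 0 0 0 0 150; 0 0 0 0 150; 0 0 0 0 150; 0 0 0 0 150; 0 0 0 0 150; 0 0 0 0 150; 0 0 0 0 150; 0 0 0 0 150; 0 0 0 0 150"
}}

```text
time: 38.05
position: [0.6348, 0.3775, 0.3941]
tool_rot: [-0.913, -1.585, 1.585]
ft_force: [0.6, -0.2, -0.2]
grip_width: 0.415
```

```bash
python3 - <<'E'
from h import *
for n in('side','scene','wrist'): snap(n,n+'22')
s=ctrl.get_state(); print(s['position'],s['ft_force'],s['grip_width']*87,np.abs(s['qd']).max())
for n in('wrist','scene'):
  A,B=[cv2.imread(f'pics/{n}{k}.png').astype(int) for k in(21,22)]; print(n,np.abs(A-B).mean())
a=cv2.imread('pics/scene22.png')[186:258,314:404]; b=cv2.imread('pics/scene22.png')[150:235,230:336]
cv2.imwrite('pics/f1.png',np.hstack([cv2.resize(a,(396,400)),cv2.resize(b,(396,400),interpolation=2)]))
E
```

```text
[0.6347462  0.37752219 0.39408428] [ 0.57912424  0.24005493 -0.74227986] 35.727282774860306 0.002041914677627519
wrist 1.117523193359375
scene 1.7886115180121527
```

View pics/f1.png

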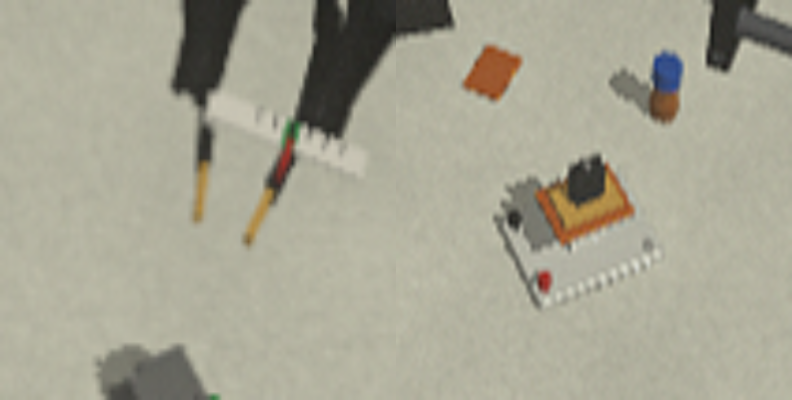

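View pics/side22.png

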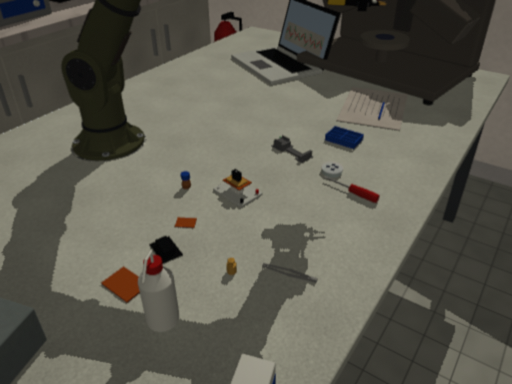

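View pics/wrist22.png

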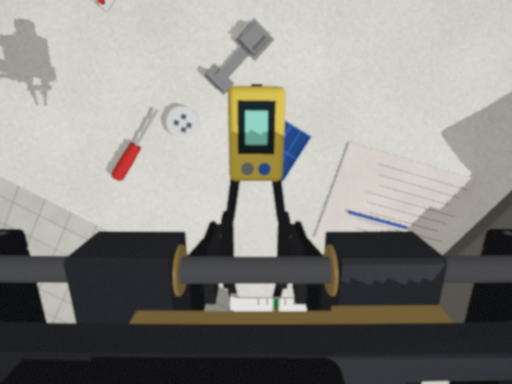

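The pictures show the sandwich intact on the stand, the bystanders where they started, and the tweezers held steady with the pointer on the line. Handing in.

```bash
python3 -c "
from bench import workorder
print(workorder.close_job())"
```

```text
the job is handed in; nothing more can be done
None
```

The job is handed in at about 38 s of the 72 s. By my last checks every condition is met, though no verdict was reported.

- **Sandwich:** the amber sheet lies about 1 mm from the centre of the stand's brass plate, and the loose plate about 1.3 mm from the centre of the sheet. Both are square to within about 1° and let go. A later picture shows the stack undisturbed.
- **Tweezers:** they are held about 0.42 m above the bench, clear of everything. The red pointer stands on the black line in the green band. The tip gap measures about 12.4 mm in the scene image, and the jaw opening reads 35.7 mm. They were steady over the 1.5 s hold.
- **Bystanders:** none of them looks moved in the last side picture. I compared them by eye and did not measure their positions.

**Disagreements:**
- **Fingertip height:** the real fingertips ended about 19.5 mm higher than the reported tool point. My first grasp of the sheet therefore closed in the air above it. I found the offset by touching down lightly on the sheet (about 6 N) and corrected for it from then on.
- **Sheet position:** the side and wrist cameras disagreed by about 5 mm on where the sheet started. I went mainly by the wrist camera.

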